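# Stack a radio unit square in the assembly pocket and fold the hold-down leaves

### The job

Push the dark chassis over the bench into the corner pocket until it sits square against both fences, then lay the open aluminium spacer frame on it and the black front panel on that, each also home against both fences. Then fold down the leaf on the side fence and after it the leaf on the far fence. Work gently: never press a part against the pocket with more than 50 N, and leave the bin, the screwdriver and the bottle alone.

Things in the scene. Friction and masses are not known exactly. Their poses are not given: they have to be found in the camera images.
- fixture: Aluminium corner pocket on the bench. Origin on the bench at the seat centre: stacked parts have their origins at x = y = 0 here. x to the far fence, y to the side fence; open on -x and -y. Inner face of the far fence (57 mm high, 160 long, 12 thick) at x = 50 mm, of the side fence (53 high, 100 long, 12 thick) at y = 70 mm. Outside each a foot 30 mm wide, 6 high. Each fence has a hinged leaf.
- chassis: Dark steel chassis with a blue circuit board on top, a closed box 100 (x) x 140 (y) x 32 mm high, about 0.5 kg, too wide to grasp. Origin at the centre of its underside.
- spacer: Aluminium spacer frame 100 (x) x 140 (y) x 14 mm high, about 0.15 kg, rims 12 mm wide, with one crossbar 12 mm wide through its centre along x (76 mm long, full height) and an opening of 52 mm (y) x 76 mm (x) on either side of the bar. Origin at the centre of its underside.
- panel: Black front panel 100 (x) x 140 (y) x 5 mm with a black knob of 32 mm diameter standing in its centre from z = 5 to 30 mm, about 0.2 kg. Origin at the centre of its underside.
- side_leaf (a joint): Hinge of the steel leaf on the side fence, rad: 0 = folded down level over the stack, 1.57 = upright, more = leaning outwards. Axis along fixture x through y = 76, z = 54.5 mm (fixture frame); leaf 42 mm from axis to free edge, 3 mm thick, 80 mm wide, centred on x = -5 mm. Stays where it is left.
- side_leaf_edge (a point): Middle of the free edge of the side leaf.
- far_leaf (a joint): Hinge of the steel leaf on the far fence, rad: 0 = folded down level (over a corner of the side leaf), 1.57 = upright, more = leaning outwards. Axis along fixture y through x = 56, z = 58.5 mm (fixture frame); leaf 34 mm from axis to free edge, 3 mm thick, 100 mm wide, centred on y = -8 mm. Stays where it is left.
- far_leaf_edge (a point): Middle of the free edge of the far leaf.
- bin: Bystander: open blue plastic bin 100 x 130 x 55 mm; origin at the centre of its underside.
- screwdriver: Bystander: screwdriver 200 mm long with a red handle, lying on the bench.
- bottle: Bystander: small white bottle, 50 mm in diameter, 120 mm high; origin at the centre of its underside.

How it is judged:
By the outcome, as a careful person would: the job done as asked, in the order asked, and still so for the second after the job is handed in, with the robot touching nothing.
It also fails if it takes over 72 s, if anything falls off the work surface, if the arm or the gripper's body presses on something with over 40 N, if the wrist force passes 120 N, or if a joint passes its speed limit or range.

### The arm

A 6-joint arm with a two-finger parallel gripper is mounted at the origin on the work surface. World frame = base frame: x ahead of the robot, y to its left, z up, the work surface at z = 0. Lengths are in mm, angles in rad, forces in N, time in s.
With the tool pointing down it reaches from about 350 to 975 mm from the base axis. Payload 7.1 kg.
Tool frame: the origin (TCP) lies midway between the tips of the shut fingers; the grasp point (between the pads) lies 19 mm behind it; z points along the fingers, y is the line along which they close (so a half turn about z gives the same grasp; the last joint's range is limited). The gripper opens to 88 mm and grips with 3 to 60 N. Pads are 20 mm wide; open, the fingers measure 115 mm over their backs; the gripper's body (75 mm by 178 mm) begins 61 mm behind the grasp point.
Start: joints at [1.328, 0.423, 1.63, -0, 1.089, -0.019], TCP at [138.679, 609.403, 193.975] pointing down, gripper open.
Joint ranges: [-3, 3], [-0.9, 2.11], [0.09, 2.58], [-1.31, 4.45], [0.11, 2.69], [-2.54, 2.54]. Speed limits (rad/s): [2.39, 2.39, 3.01, 3.14, 3.14, 3.14].

### API

Orientations are given as a rotation vector (axis times angle).
In Python, from workcell import ctrl gives the robot as it stands. The module is installed in compiled form; this text tells all that it offers.
- The arm moves only by the tool apply_moves, never from a script. Its argument "targets" is a list of rows, each a list of 3 entries, a list of its own where there are three numbers: the opening, from -1 (shut) to 1 (fully open), then the shift along the tool's x, y, z normalised to -1 to 1, where 1 is 5 cm, then the turn, a rotation vector about the tool's x, y, z normalised to -1 to 1, where 1 is 90 degrees. In form: [[jaw, [x, y, z], [wx, wy, wz]], ...]. A call has 1 to 8 rows; each row shifts and turns the commanded pose from where the row before left it, along the tool's axes as they then stand; what a row does not reach is not made up. A row lasts 1/8 s, in which the tool goes at most 62.5 mm and 10.7 degrees, less where a joint would pass 70% of its speed; a pose out of reach is approached as far as the arm can. A call with a number of a shift or a turn outside -1 to 1 is refused whole. A call with a gripper value outside its range is refused whole. The fingers move at their own pace and stop on an object; the grip force is fixed at half the most. Time passes only in rows, so rows that do not move let the fingers close. It gives the time, the measured TCP pose, the force, the opening and the grip force at its end, in the units of the state.
- ctrl.get_obs(): the state, without advancing time (a new reading comes with each control period).
- ctrl.get_image(name): name is "side" or "top"; returns a dict with "pixels" (400x640x3 uint8, blue, green, red), "camera_matrix" (3x3 intrinsics, pixels), "view" (4x4, takes a point from world to camera coordinates). Camera axes: x right, y down, z forward; pixel columns grow to the right and rows downward; lengths in mm; the calibration is good to about 2 mm. A picture is of the moment at which its call begins. There is no depth.
- ctrl.close_job(): hands the job in; it is judged then, once.
Trained networks look in the newest picture that a camera, given by its name, has taken for a name from the list of things; names that differ only in an ending like _2 or _b are one class to them, and where a whole thing is asked for, a point or a joint stands for the part that bears it (a point fixed in the world has none). Each returns a list of dicts, best first, with "score" (0 to 1); they miss things now and then, are a little off and sometimes report something else, mostly with a low value. They report only what shows in the picture. A call takes as long as a camera call.
- ctrl.masks_of(label, camera): "region" (400x640 bool, what is visible of it) and "bbox" ([left, top, right, bottom] in pixels, round what is visible of it).
- ctrl.pinpoint(label, camera): "xy" ([column, row] in pixels: a listed point, or the origin of a listed thing).
The state is a dict: "t": time; "qpos": joint angles; "qvel": joint speeds; "joint_torque": joint torques, N m; "ee_pos": TCP position; "orientation": TCP orientation; "ft_force": force on the tool from outside, world axes, zero at the start; "moment": the same for the moment, N m; "width": finger opening in mm; "grasp_force": force on a finger pad.
Only numpy, scipy, OpenCV 4.12 (cv2) and the standard library are available. Lean on these libraries where they do the work, as an engineer would, in place of code of your own. Each camera call takes 0.05 s, during which the arm holds its last target. There are 200 camera calls.

## Working session

There is one attempt and no reset: what is moved stays moved. The work goes in short steps, Python scripts to look and compute and a tool call to move; the robot and the scene stay as the last step left them, time stands still between calls to the robot, and variables do not carry over. Pictures are saved under pics/ and viewed, at most 10 in all, crops included, and the job is handed in when it is done.

Besides the shell and the picture viewer there is one more tool, called after "Request:" by a JSON object that holds its "api" and its "payload", one argument or row to a line. apply_moves: Moves the arm, as the interface text tells. Scaled input: -1 to 1 covers 5 cm each way for a shift and 90 degrees each way for a turn. Its arguments: {"type":"object","properties":{"targets":{"type":"array"}},"required":["targets"]}

```bash
mkdir -p pics; cat > h.py <<'E'
import numpy as np, cv2
from scipy.spatial.transform import Rotation as R
from workcell import ctrl
def cal(n):
    d=ctrl.get_image(n); return d['pixels'],np.array(d['camera_matrix']),np.array(d['view'])
def proj(P,K,V):
    P=np.atleast_2d(P); c=P@V[:3,:3].T+V[:3,3]; u=c@K.T; return u[:,:2]/u[:,2:]
def ray(px,K,V):
    d=V[:3,:3].T@np.linalg.solve(K,[px[0],px[1],1]); o=-V[:3,:3].T@V[:3,3]; return o,d/np.linalg.norm(d)
def onz(px,z,K,V):
    o,d=ray(px,K,V); return o+d*(z-o[2])/d[2]
E
python3 - <<'E'
from h import *
o=ctrl.get_obs()
for k in o: print(k,np.round(o[k],3))
C={}
for n in('top','side'):
    im,K,V=cal(n); cv2.imwrite(f'pics/{n}0.png',im); C[n]=(K,V)
    print(n,K.round(1).tolist(),V.round(3).tolist())
    for l in 'fixture chassis spacer panel side_leaf_edge far_leaf_edge bin screwdriver bottle'.split():
        p=ctrl.pinpoint(l,n)[:2]
        print(l,[(np.round(q['xy'],1).tolist(),round(q['score'],2),onz(q['xy'],0,K,V).round(0).tolist()) for q in p])
E
```

```text
t 0.0
qpos [ 1.328  0.424  1.631 -0.     1.089 -0.019]
qvel [-0.001 -0.001 -0.    -0.001  0.001 -0.   ]
joint_torque [ 3.0000e-03 -5.4462e+01 -2.7367e+01  6.5000e-02  2.3000e-02 -0.0000e+00]
ee_pos [138.536 608.836 193.206]
orientation [-3.510e-01 -3.122e+00  2.000e-03]
ft_force [ 0.981 -0.24   0.313]
moment [-0.022  0.04  -0.001]
grasp_force 0.0
width 87.268
top [[438.1, 0.0, 319.6], [0.0, 438.1, 198.3], [0.0, 0.0, 1.0]] [[0.033, -0.999, 0.006, -14.352], [-0.978, -0.033, -0.204, 636.229], [0.204, 0.001, -0.979, 1103.882], [0.0, 0.0, 0.0, 1.0]]
fixture [([229.6, 174.7], 0.48, [710.0, 266.0, 0.0])]
chassis [([336.1, 244.2], 0.74, [522.0, -43.0, 0.0])]
spacer [([449.7, 252.0], 0.82, [511.0, -356.0, 0.0])]
panel [([191.2, 257.3], 0.67, [473.0, 353.0, 0.0])]
side_leaf_edge [([280.5, 211.2], 0.68, [609.0, 115.0, 0.0])]
far_leaf_edge [([315.2, 186.3], 0.7, [684.0, 21.0, 0.0])]
bin [([420.1, 185.9], 0.94, [696.0, -277.0, 0.0]), ([333.2, 245.4], 0.24, [519.0, -35.0, 0.0])]
screwdriver [([316.6, 151.0], 0.93, [789.0, 20.0, 0.0])]
bottle [([228.2, 175.9], 0.91, [706.0, 269.0, 0.0]), ([448.3, 251.5], 0.36, [512.0, -353.0, 0.0])]
side [[441.1, 0.0, 320.2], [0.0, 441.1, 196.7], [0.0, 0.0, 1.0]] [[0.998, -0.063, 0.005, -635.956], [-0.041, -0.699, -0.714, 71.093], [0.049, 0.713, -0.7, 1099.32], [0.0, 0.0, 0.0, 1.0]]
fixture []
chassis [([274.5, 226.2], 0.65, [521.0, -34.0, 0.0]), ([363.5, 303.5], 0.62, [713.0, -267.0, 0.0])]
spacer [([270.6, 348.0], 0.56, [517.0, -356.0, 0.0])]
panel [([261.4, 134.9], 0.62, [476.0, 349.0, 0.0])]
side_leaf_edge [([297.6, 157.3], 0.56, [585.0, 233.0, 0.0]), ([272.6, 228.2], 0.53, [516.0, -40.0, 0.0])]
far_leaf_edge [([329.6, 183.7], 0.58, [670.0, 114.0, 0.0])]
bin [([360.6, 305.0], 0.73, [706.0, -270.0, -0.0])]
screwdriver [([374.8, 202.7], 0.87, [783.0, 34.0, -0.0])]
bottle [([337.5, 150.1], 0.93, [705.0, 260.0, 0.0])]
```

View pics/top0.png

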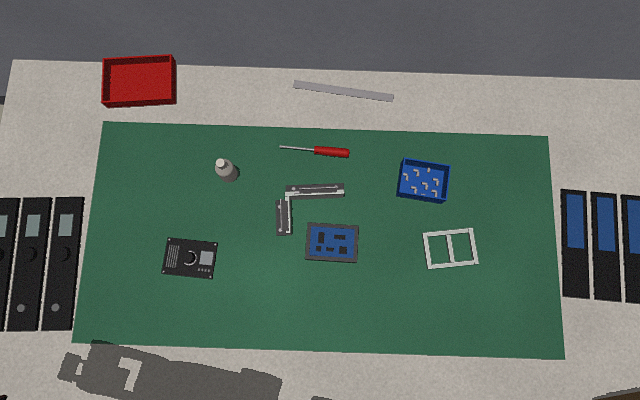

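View pics/side0.png

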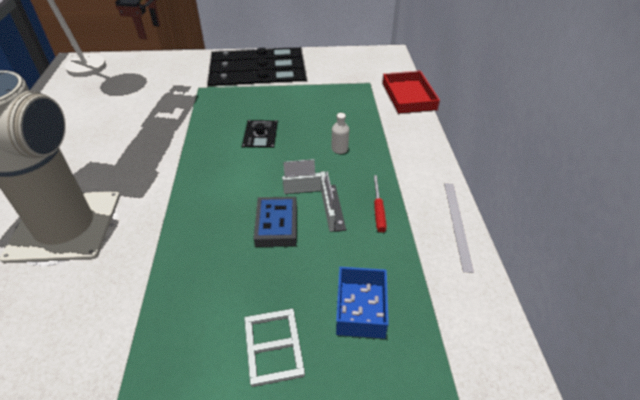

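The top view shows the chassis at about (332,242), the spacer at (450,248), the panel at (190,258), and the pocket as an L at about (285–343, 185–235). The side view shows the same parts, with the side leaf upright. Next I zoom in on the fixture and fit the poses from the masks.

```bash
cat >> h.py <<'E'
def hull_sil(boxes,pose,K,V,S=4,shape=(400,640),holes=()):
    x,y,a=pose; c,s=np.cos(a),np.sin(a); m=np.zeros((shape[0]*S,shape[1]*S),np.uint8)
    for (x0,x1,y0,y1,z0,z1) in boxes:
        P=np.array([[X,Y,Z] for X in(x0,x1) for Y in(y0,y1) for Z in(z0,z1)],float)
        W=np.c_[x+c*P[:,0]-s*P[:,1],y+s*P[:,0]+c*P[:,1],P[:,2]]
        h=cv2.convexHull(((proj(W,K,V)+.5)*S-.5).astype(np.float32)); cv2.fillConvexPoly(m,np.round(h).astype(np.int32),255)
    return cv2.resize(m,shape[::-1],interpolation=cv2.INTER_AREA)/255.
def bx(x0,x1,y0,y1,z0,z1): return (x0,x1,y0,y1,z0,z1)
CH=[bx(-50,50,-70,70,0,32)]
SP=[bx(-50,50,58,70,0,14),bx(-50,50,-70,-58,0,14),bx(38,50,-70,70,0,14),bx(-50,-38,-70,70,0,14),bx(-38,38,-6,6,0,14)]
PA=[bx(-50,50,-70,70,0,5)]
from scipy.optimize import minimize
def lift(B,z): return [(a,b,c,d,e+z,f+z) for a,b,c,d,e,f in B]
def fit(B,views,p0,z=0):
    B=lift(B,z)
    def cost(q): return sum(np.abs(hull_sil(B,(q[0],q[1],q[2]/500),K,V)-m).sum() for m,K,V in views)
    q0=np.array([p0[0],p0[1],p0[2]*500])
    r=minimize(cost,q0,method='Nelder-Mead',options=dict(initial_simplex=q0+np.array([[-8,-8,-30],[12,0,0],[0,12,0],[0,0,40]]),xatol=.1,fatol=.2))
    return r.x[0],r.x[1],r.x[2]/500,r.fun
E
python3 - <<'E'
from h import *
D={n:cal(n) for n in('top','side')}
a=cv2.resize(D['top'][0][170:245,260:360],None,fx=5.5,fy=5.5,interpolation=cv2.INTER_CUBIC)[:, :550]
b=cv2.resize(D['side'][0][145:245,245:355],None,fx=5,fy=5,interpolation=cv2.INTER_CUBIC)[:, :]
a=cv2.resize(a,(400,300)); b=cv2.resize(D['side'][0][150:240,270:360],(400,400),interpolation=cv2.INTER_CUBIC)
a=cv2.resize(D['top'][0][175:240,270:350],(400,325),interpolation=cv2.INTER_CUBIC)
o=np.zeros((400,800,3),np.uint8); o[:325,:400]=a;o[:,400:]=b
cv2.imwrite('pics/zoom0.png',o)
for l,B,p0 in(('chassis',CH,(520,-40,0)),('spacer',SP,(512,-355,.1)),('panel',PA,(475,350,-.05))):
    vs={}
    for n in D:
        m=ctrl.masks_of(l,n)
        print(l,n,[(round(q['score'],2),np.round(q['bbox']).tolist(),int(q['region'].sum())) for q in m[:3]])
        if m: vs[n]=(np.array(m[0]['region'],float),*D[n][1:])
    for k in (('top',),('side',),('top','side')):
        if all(i in vs for i in k): print(k,np.round(fit(B,[vs[i] for i in k],p0),3))
for l in('fixture','side_leaf','far_leaf'):
    for n in D:
        m=ctrl.masks_of(l,n); print(l,n,[(round(q['score'],2),np.round(q['bbox']).tolist(),int(q['region'].sum())) for q in m[:3]])
E
```

```text
chassis top [(0.83, [308.0, 222.0, 360.0, 260.0], 1971)]
chassis side [(0.86, [252.0, 198.0, 300.0, 245.0], 2134)]
('top',) [ 5.25286e+02 -2.96350e+01 -2.60000e-02  6.37840e+01]
('side',) [ 5.25556e+02 -2.83580e+01 -3.60000e-02  5.22510e+01]
('top', 'side') [ 5.25458e+02 -2.92360e+01 -2.80000e-02  1.24871e+02]
spacer top [(0.63, [424.0, 231.0, 476.0, 271.0], 976)]
spacer side [(0.86, [245.0, 309.0, 306.0, 384.0], 2037)]
('top',) [ 5.21950e+02 -3.54053e+02  1.32000e-01  1.61592e+02]
('side',) [ 5.22118e+02 -3.53711e+02  1.39000e-01  1.74459e+02]
('top', 'side') [ 5.22027e+02 -3.53772e+02  1.40000e-01  3.36682e+02]
panel top [(0.7, [162.0, 235.0, 215.0, 278.0], 1878)]
panel side [(0.77, [242.0, 119.0, 276.0, 147.0], 882)]
('top',) [ 4.71295e+02  3.58274e+02 -6.70000e-02  6.28430e+01]
('side',) [ 4.71996e+02  3.57225e+02 -6.90000e-02  5.12240e+01]
('top', 'side') [ 4.7143e+02  3.5820e+02 -6.6000e-02  1.1831e+02]
fixture top [(0.69, [277.0, 185.0, 344.0, 237.0], 1425)]
fixture side [(0.68, [280.0, 159.0, 348.0, 233.0], 2094), (0.68, [285.0, 161.0, 314.0, 174.0], 482)]
side_leaf top [(0.58, [278.0, 195.0, 286.0, 232.0], 227)]
side_leaf side [(0.82, [285.0, 161.0, 313.0, 174.0], 440)]
far_leaf top [(0.69, [301.0, 187.0, 334.0, 194.0], 156)]
far_leaf side [(0.66, [325.0, 177.0, 332.0, 204.0], 125), (0.25, [244.0, 308.0, 305.0, 384.0], 1852)]
```

View pics/zoom0.png

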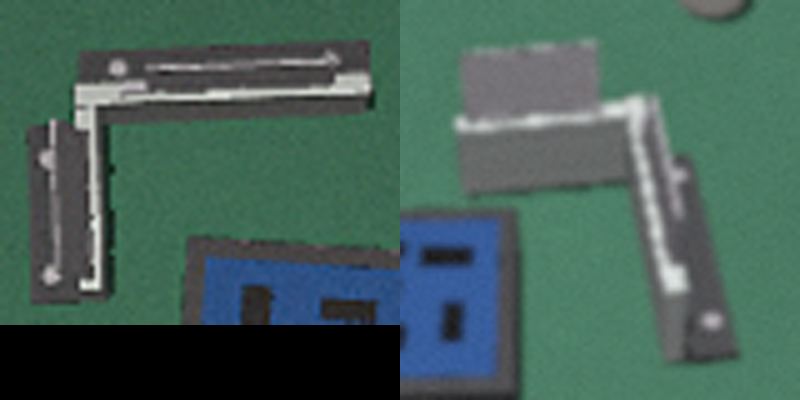

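The zoom shows the fence L clearly. In the top crop the far fence's top runs along row ~92 (columns 78–370) and the side fence's top along column ~90 (rows 110–290). Both leaves stand near upright, leaning slightly outward. Now I fit the fixture and the leaf angles.

```bash
cat >> h.py <<'E'
FX=[bx(50,62,-78,82,0,57),bx(-50,50,70,82,0,53),bx(62,92,-78,82,0,6),bx(-50,40,82,112,0,6)]
def leafpts(which,t):
    # fixture-frame 4 corners x thickness
    out=[]
    for r in(0,42 if which=='s' else 34):
        for k in(-1.5,1.5):
            for w in((-45,35) if which=='s' else (-58,42)):
                h=54.5+r*np.sin(t)+k*np.cos(t) if which=='s' else 58.5+r*np.sin(t)+k*np.cos(t)
                d=-r*np.cos(t)+k*np.sin(t)
                out.append([w,76+d,h] if which=='s' else [56+d,w,h])
    return np.array(out)
def f2w(P,pose):
    x,y,a=pose; c,s=np.cos(a),np.sin(a); P=np.atleast_2d(np.array(P,float))
    return np.c_[x+c*P[:,0]-s*P[:,1],y+s*P[:,0]+c*P[:,1],P[:,2]]
def addleaf(m,pts,pose,K,V,S=4):
    h=cv2.convexHull(((proj(f2w(pts,pose),K,V)+.5)*S-.5).astype(np.float32))
    t=np.zeros((1600,2560),np.uint8); cv2.fillConvexPoly(t,np.round(h).astype(np.int32),255)
    return np.maximum(m,cv2.resize(t,(640,400),interpolation=cv2.INTER_AREA)/255.)
E
python3 - <<'E'
from h import *
D={n:cal(n) for n in('top','side')}
M={n:np.array(ctrl.masks_of('fixture',n)[0]['region'],float) for n in D}
L={(w,n):np.array(ctrl.masks_of(l,n)[0]['region'],float) for n in D for w,l in(('s','side_leaf'),('f','far_leaf'))}
def model(q,n):
    K,V=D[n][1:]; p=(q[0],q[1],q[2]/500); m=hull_sil(FX,p,K,V)
    for w,t in(('s',q[3]/100),('f',q[4]/100)): m=addleaf(m,leafpts(w,t),p,K,V)
    return m
def cost(q,ns=('top','side')):
    return sum(np.abs(model(q,n)-M[n]).sum() for n in ns)
q0=np.array([635,58,20,185,185.])
for ns in(('top','side'),('top',),('side',)):
    s=np.vstack([q0]+[q0+np.eye(5)[i]*[12,12,20,25,25][i] for i in range(5)])
    r=minimize(cost,q0,args=(ns,),method='Nelder-Mead',options=dict(initial_simplex=s,xatol=.1,fatol=.2,maxiter=600)); print(ns,(r.x/[1,1,500,100,100]).round(3),r.fun)
    if len(ns)==2:
        q=r.x; o=[]
        for n,(x0,y0) in(('top',(270,175)),('side',(270,150))):
            im=cv2.resize(D[n][0][y0:y0+90,x0:x0+90],(400,400),interpolation=cv2.INTER_CUBIC)
            for msk,c in((model(q,n),(0,255,255)),(M[n],(0,0,255))):
                big=cv2.resize(msk[y0:y0+90,x0:x0+90],(400,400)); cs,_=cv2.findContours((big>.5).astype(np.uint8),cv2.RETR_EXTERNAL,cv2.CHAIN_APPROX_NONE); cv2.drawContours(im,cs,-1,c,1)
            o.append(im)
        cv2.imwrite('pics/fixfit.png',np.hstack(o))
for w in 'sf':
    l={'s':'side_leaf','f':'far_leaf'}[w]+'_edge'
    for n in D:
        pt=[(q['xy'],q['score']) for q in ctrl.pinpoint(l,n)[:2]]
        P=leafpts(w,q[3]/100 if w=='s' else q[4]/100)[4:].mean(0)
        print(l,n,pt,proj(f2w(P,(q[0],q[1],q[2]/500)),*D[n][1:]).round(1))
E
```

```text
('top', 'side') [5.99795e+02 1.67320e+01 7.50000e-02 2.55300e+00 1.93000e+00] 313.4627450980392
('top',) [5.99685e+02 1.67440e+01 5.70000e-02 2.22200e+00 2.00700e+00] 99.0
('side',) [6.00419e+02 1.63430e+01 7.30000e-02 2.47500e+00 1.91800e+00] 151.38039215686274
side_leaf_edge top [([282.0, 211.1], 0.5)] [[273.2 214.5]]
side_leaf_edge side [([295.6, 158.1], 0.73), ([361.1, 305.8], 0.33)] [[298.1 159.9]]
far_leaf_edge top [([313.8, 186.8], 0.52)] [[317.4 184.5]]
far_leaf_edge side [([327.9, 184.2], 0.56)] [[332.7 184.3]]
```

View pics/fixfit.png

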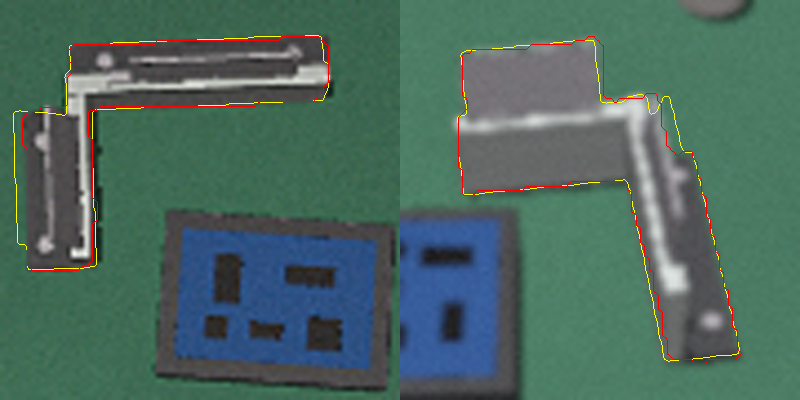

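Yellow model and red mask agree on the fences. The leaf angles are overestimated, so I'll set them from the visible free edges (top image: side edge at column ~280, far edge at row ~186.5).

```bash
python3 - <<'E'
from h import *
D={n:cal(n) for n in('top','side')}
M={n:np.array(ctrl.masks_of('fixture',n)[0]['region'],float) for n in D}
p=(600,16.6,.065)
for t in np.arange(1.5,2.5,.1):
    print(round(t,1),*[proj(f2w(leafpts(w,t)[4:].mean(0),p),*D[n][1:]).round(1)[0] for w in 'sf' for n in D])
def cost(q,ns,t):
    c=0
    for n in ns:
        K,V=D[n][1:]; pp=(q[0],q[1],q[2]/500); m=hull_sil(FX,pp,K,V)
        for w,tt in zip('sf',t): m=addleaf(m,leafpts(w,tt),pp,K,V)
        c+=np.abs(m-M[n]).sum()
    return c
q0=np.array([600,16,30.])
for t in((1.8,1.7),(2.0,1.7),(1.9,1.8)):
  for ns in(('top','side'),('top',),('side',)):
    r=minimize(cost,q0,args=(ns,t),method='Nelder-Mead',options=dict(initial_simplex=q0+np.array([[-5,-5,-10],[7,0,0],[0,7,0],[0,0,15]]),xatol=.1,fatol=.2)); print(t,ns,(r.x/[1,1,500]).round(3),r.fun)
E
```

```text
1.5 [287.2 212.3] [299.8 163.7] [317.9 189.6] [327.  184.4]
1.6 [285.6 212.4] [299.7 162.6] [317.9 188.3] [328.4 184.3]
1.7 [284.  212.5] [299.5 161.7] [317.8 187.1] [329.7 184.2]
1.8 [282.4 212.6] [299.4 160.9] [317.8 185.9] [331.1 184.3]
1.9 [280.9 212.7] [299.2 160.2] [317.8 184.8] [332.4 184.5]
2.0 [279.4 212.8] [299.1 159.7] [317.7 183.7] [333.7 184.7]
2.1 [278.1 213. ] [299.  159.4] [317.7 182.7] [334.9 185.1]
2.2 [276.8 213.2] [298.9 159.2] [317.7 181.9] [336.  185.6]
2.3 [275.6 213.4] [298.8 159.2] [317.6 181.1] [337.  186.1]
2.4 [274.6 213.6] [298.7 159.4] [317.6 180.4] [338.  186.7]
(1.8, 1.7) ('top', 'side') [5.99128e+02 1.65940e+01 7.50000e-02] 218.76862745098038
(1.8, 1.7) ('top',) [5.99613e+02 1.65410e+01 7.70000e-02] 95.80000000000001
(1.8, 1.7) ('side',) [5.98875e+02 1.72650e+01 7.30000e-02] 119.57647058823531
(2.0, 1.7) ('top', 'side') [5.99104e+02 1.63150e+01 7.50000e-02] 216.86274509803923
(2.0, 1.7) ('top',) [5.99628e+02 1.63250e+01 7.70000e-02] 88.0549019607843
(2.0, 1.7) ('side',) [5.99312e+02 1.55920e+01 7.90000e-02] 121.92941176470589
(1.9, 1.8) ('top', 'side') [5.99226e+02 1.64510e+01 7.70000e-02] 222.61176470588236
(1.9, 1.8) ('top',) [5.99523e+02 1.64220e+01 7.60000e-02] 92.0156862745098
(1.9, 1.8) ('side',) [5.99146e+02 1.58700e+01 8.10000e-02] 131.58039215686276
```

```bash
cat >> h.py <<'E'
FP=(599.3,16.5,.076)
def w2f(P,p=FP):
    d=np.array(P[:2])-p[:2]; c,s=np.cos(p[2]),np.sin(p[2]); return np.array([c*d[0]+s*d[1],-s*d[0]+c*d[1],P[2]])
def toolR(yawf): # tool down, tool y at fixture y rotated by yawf
    return R.from_euler('z',FP[2]+yawf)*R.from_matrix(np.diag([-1.,1,-1]))
def plan(way,jaw=0):
    """way: list of (xf,yf,z,yawf,nrows)"""
    o=ctrl.get_obs(); p=np.array(o['ee_pos'],float); r=R.from_rotvec(o['orientation'])
    print('t',o['t'],'now_f',w2f(p).round(1),'yaw_f',round((r*toolR(0).inv()).as_rotvec()[2],3),'F',np.round(o['ft_force'],1),'w',o['width'],o['grasp_force'])
    for x,y,z,a,n in way:
        T=f2w([x,y,z],FP)[0]; TR=toolR(a); rows=[]
        for i in range(n,0,-1):
            s=np.round(r.inv().apply((T-p)/i)/50,2); w=np.round((r.inv()*TR).as_rotvec()/i/(np.pi/2),3)
            if np.abs(w).max()>.119 or np.linalg.norm(s)>1.25: print('TOO FAST')
            p=p+r.apply(s*50); r=r*R.from_rotvec(w*np.pi/2); rows.append([jaw,(s+0.).tolist(),(w+0.).tolist()])
        print(str(rows).replace(' ',''))
E
python3 -c "
from h import *
plan([(-300,250,194,0,8),(-155,-40,120,0,7),(-155,-40,22,0,6)],1)"
```

```text
t 2.5 now_f [-414.3  626.2  194. ] yaw_f -0.3 F [ 0.  -0.1 -0.3] w 87.93179621846146 0.0
[[1,[-0.55,-0.81,0.0],[0.0,0.0,-0.024]],[1,[-0.52,-0.83,0.0],[0.0,0.0,-0.024]],[1,[-0.49,-0.85,0.0],[0.0,0.0,-0.024]],[1,[-0.45,-0.87,0.0],[0.0,0.0,-0.024]],[1,[-0.42,-0.89,0.0],[0.0,0.0,-0.024]],[1,[-0.39,-0.91,0.0],[0.0,0.0,-0.024]],[1,[-0.35,-0.92,0.0],[0.0,0.0,-0.023]],[1,[-0.33,-0.93,0.0],[0.0,0.0,-0.024]]]
[[1,[-0.41,-0.83,0.21],[0.0,0.0,0.0]],[1,[-0.41,-0.83,0.21],[0.0,0.0,0.0]],[1,[-0.42,-0.83,0.21],[0.0,0.0,0.0]],[1,[-0.41,-0.83,0.21],[0.0,0.0,0.0]],[1,[-0.42,-0.83,0.21],[0.0,0.0,0.0]],[1,[-0.41,-0.83,0.21],[0.0,0.0,0.0]],[1,[-0.42,-0.82,0.22],[0.0,0.0,0.0]]]
[[1,[0.0,0.0,0.33],[0.0,0.0,0.0]],[1,[0.0,0.0,0.33],[0.0,0.0,0.0]],[1,[0.0,0.0,0.32],[0.0,0.0,0.0]],[1,[0.0,0.0,0.33],[0.0,0.0,0.0]],[1,[0.0,0.0,0.32],[0.0,0.0,0.0]],[1,[0.0,0.0,0.33],[0.0,0.0,0.0]]]
```

Request:
{"api": "apply_moves", "payload": {
  "targets": [
    [1,[-0.55,-0.81,0.0],[0.0,0.0,-0.024]],
    [1,[-0.52,-0.83,0.0],[0.0,0.0,-0.024]],
    [1,[-0.49,-0.85,0.0],[0.0,0.0,-0.024]],
    [1,[-0.45,-0.87,0.0],[0.0,0.0,-0.024]],
    [1,[-0.42,-0.89,0.0],[0.0,0.0,-0.024]],
    [1,[-0.39,-0.91,0.0],[0.0,0.0,-0.024]],
    [1,[-0.35,-0.92,0.0],[0.0,0.0,-0.024]],
    [1,[-0.33,-0.93,0.0],[0.0,0.0,-0.024]]
  ]
}}

```text
t: 3.5
ee_pos: [281.9, 241.8, 194.3]
orientation: [-0.125, 3.138, 0.001]
ft_force: [0.5, 0.5, 0.6]
width: 87.8
grasp_force: 0.0
```

Request:
{"api": "apply_moves", "payload": {
  "targets": [
    [1,[-0.41,-0.83,0.21],[0,0,0]],
    [1,[-0.41,-0.83,0.21],[0,0,0]],
    [1,[-0.42,-0.83,0.21],[0,0,0]],
    [1,[-0.41,-0.83,0.21],[0,0,0]],
    [1,[-0.42,-0.83,0.21],[0,0,0]],
    [1,[-0.41,-0.83,0.21],[0,0,0]],
    [1,[-0.42,-0.82,0.22],[0,0,0]],
    [1,[0,0,0],[0,0,0]]
  ]
}}

```text
t: 4.5
ee_pos: [449.8, -36.9, 119.5]
orientation: [-0.117, 3.139, -0.0]
ft_force: [-0.7, 1.1, -0.7]
width: 87.9
grasp_force: 0.0
```

```bash
python3 -c "
from h import *
plan([(-155,-40,22,0,7)],1)"
```

```text
t 4.5 now_f [-153.1  -41.9  119.5] yaw_f -0.002 F [-0.7  1.1 -0.7] w 87.89738858075074 0.0
[[1,[0.01,0.01,0.28],[0.0,0.0,0.0]],[1,[0.0,0.0,0.28],[0.0,0.0,0.0]],[1,[0.01,0.01,0.28],[0.0,0.0,0.0]],[1,[0.0,0.0,0.28],[0.0,0.0,0.0]],[1,[0.01,0.01,0.28],[0.0,0.0,0.0]],[1,[0.0,0.0,0.27],[0.0,0.0,-0.001]],[1,[0.01,0.01,0.28],[0.0,0.0,0.0]]]
```

Request:
{"api": "apply_moves", "payload": {
  "targets": [
    [1,[0.01,0.01,0.28],[0,0,0]],
    [1,[0,0.01,0.28],[0,0,0]],
    [1,[0.01,0.01,0.28],[0,0,0]],
    [1,[0,0,0.28],[0,0,0]],
    [1,[0.01,0.01,0.28],[0,0,0]],
    [1,[0,0,0.28],[0,0,0]],
    [1,[0.01,0,0.28],[0,0,0]]
  ]
}}

```text
t: 5.38
ee_pos: [446.4, -33.0, 21.0]
orientation: [-0.122, 3.139, -0.0]
ft_force: [0.7, 0.2, 0.0]
width: 87.3
grasp_force: 0.0
```

Request:
{"api": "apply_moves", "payload": {
  "targets": [
    [1,[-0.1,0,0],[0,0,0]],
    [1,[-0.12,0,0],[0,0,0]],
    [1,[-0.12,0,0],[0,0,0]],
    [1,[-0.12,0,0],[0,0,0]],
    [1,[-0.12,0,0],[0,0,0]],
    [1,[-0.12,0,0],[0,0,0]],
    [1,[-0.12,0,0],[0,0,0]],
    [1,[-0.12,0,0],[0,0,0]]
  ]
}}

```text
t: 6.38
ee_pos: [493.6, -29.3, 22.0]
orientation: [0.122, -3.139, -0.0]
ft_force: [-0.4, 0.4, -0.6]
width: 87.8
grasp_force: 0.0
```

Request:
{"api": "apply_moves", "payload": {
  "targets": [
    [1,[-0.12,0,0],[0,0,0]],
    [1,[-0.12,0,0],[0,0,0]],
    [1,[-0.12,0,0],[0,0,0]],
    [1,[-0.12,0,0],[0,0,0]],
    [1,[-0.1,0,0],[0,0,0]],
    [1,[-0.06,0,0],[0,0,0]],
    [1,[-0.02,0,0],[0,0,0]],
    [1,[0,0,0],[0,0,0]]
  ]
}}

```text
t: 7.38
ee_pos: [526.0, -26.8, 21.9]
orientation: [0.122, -3.139, -0.0]
ft_force: [0.1, -0.3, -0.3]
width: 87.8
grasp_force: 0.0
```

```bash
python3 -c "
from h import *
plan([])
for n in('top','side'):
    _,K,V=cal(n); m=ctrl.masks_of('chassis',n)
    if m: f=fit(CH,[(np.array(m[0]['region'],float),K,V)],(580,-29,.07)); print(n,m[0]['score'],w2f((f[0],f[1],0)).round(1),round(f[2]-FP[2],3),f[3])"
```

```text
t 7.375 now_f [-76.4 -37.6  21.9] yaw_f 0.002 F [ 0.1 -0.3 -0.3] w 87.83286910996839 0.0
side 0.84 [-76.7 -42.    0. ] -0.099 663.164705882353
```

```bash
python3 -c "
from h import *
a=cal('top')[0][150:290,230:430]; b=cal('side')[0][130:270,220:420]
cv2.imwrite('pics/p1.png',np.vstack([cv2.resize(a,None,fx=2,fy=2),cv2.resize(b,None,fx=2,fy=2)]))"
```

```text
(no output)
```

View pics/p1.png

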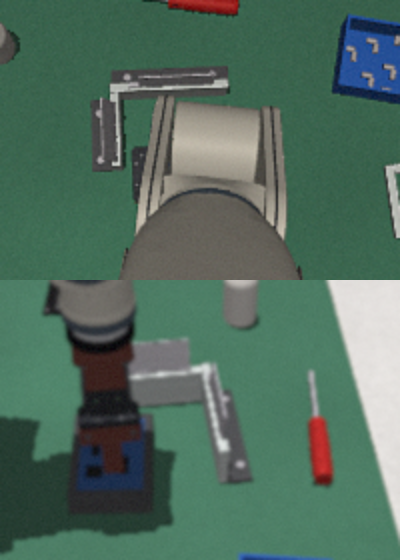

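The crops show the fingers above the chassis, and the chassis has not moved (side view px 255–297, 197–247). The tips retract when open, so the fingers passed over it without contact. I'll back off and go lower.

Request:
{"api": "apply_moves", "payload": {
  "targets": [
    [1,[0,0,-0.4],[0,0,0]],
    [1,[0.5,0,0],[0,0,0]],
    [1,[0.6,0,0],[0,0,0]],
    [1,[0.5,0,0],[0,0,0]],
    [1,[0,0,0.35],[0,0,0]],
    [1,[0,0,0.35],[0,0,0]],
    [1,[0,0,0],[0,0,0]]
  ]
}}

```text
t: 8.55
ee_pos: [445.5, -32.9, 6.3]
orientation: [0.122, -3.137, -0.0]
ft_force: [0.0, 0.9, 0.6]
width: 87.7
grasp_force: 0.0
```

Request:
{"api": "apply_moves", "payload": {
  "targets": [
    [1,[-0.1,0,0],[0,0,0]],
    [1,[-0.12,0,0],[0,0,0]],
    [1,[-0.12,0,0],[0,0,0]],
    [1,[-0.12,0,0],[0,0,0]],
    [1,[-0.12,0,0],[0,0,0]],
    [1,[-0.12,0,0],[0,0,0]],
    [1,[-0.12,0,0],[0,0,0]],
    [1,[-0.12,0,0],[0,0,0]]
  ]
}}

```text
t: 9.55
ee_pos: [493.6, -29.3, 6.9]
orientation: [0.122, -3.139, -0.0]
ft_force: [-0.4, 0.3, -0.0]
width: 87.6
grasp_force: 0.0
```

```bash
python3 -c "
from h import *
plan([])
for n in('top','side'):
    im,K,V=cal(n); m=ctrl.masks_of('chassis',n)
    if m: print(n,m[0]['score'],m[0]['bbox'])
    cv2.imwrite('pics/p2%s.png'%n,im)
    print(proj([ctrl.get_obs()['ee_pos']],K,V))"
```

```text
t 9.55 now_f [-108.9  -37.7    6.9] yaw_f 0.002 F [-0.4  0.3 -0. ] w 87.61436344910948 0.0
top 0.52 [277.9, 196.6, 284.7, 233.3]
[[331.05473108 254.04730111]]
side 0.68 [282.4, 158.9, 314.4, 180.7]
[[263.20980194 223.44394157]]
```

```bash
python3 -c "
from h import *
b=cv2.imread('pics/p2side.png')[130:270,200:400]
cv2.imwrite('pics/p2.png',cv2.resize(b,None,fx=4,fy=4,interpolation=cv2.INTER_CUBIC))"
```

```text
(no output)
```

View pics/p2.png

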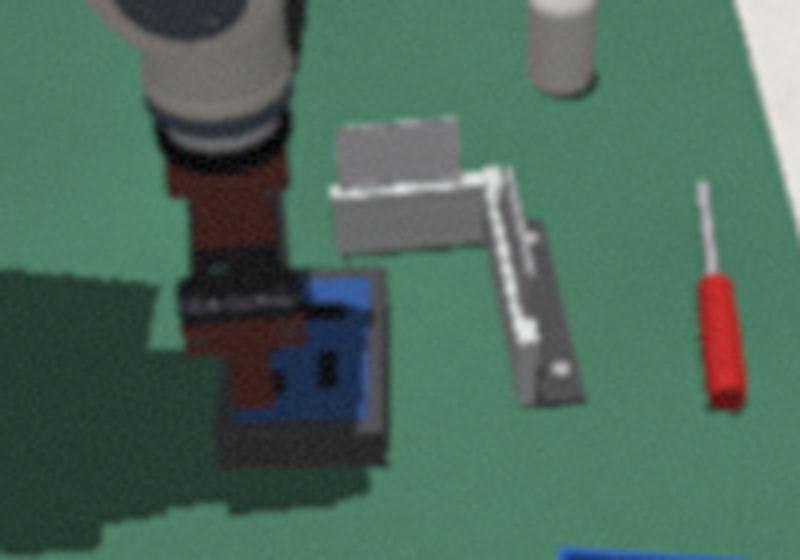

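The side crop shows the chassis still in its original place (px 256–297). The near fingertip is at about px (264,230), above the board.

```bash
python3 -c "
from h import *
_,K,V=cal('side')
for y in(-73,-80,-87):
  for z in(7,15,25,35,45): print(y,z,proj([[493.6,y,z],[483.6,y,z],[503.6,y,z]],K,V).round(1).tolist())"
```

```text
-73 7 [[262.9, 236.8], [258.7, 237.0], [267.0, 236.6]]
-73 15 [[262.6, 234.6], [258.4, 234.8], [266.8, 234.5]]
-73 25 [[262.2, 231.9], [258.0, 232.1], [266.4, 231.7]]
-73 35 [[261.8, 229.1], [257.6, 229.3], [266.1, 228.9]]
-73 45 [[261.5, 226.3], [257.2, 226.5], [265.7, 226.1]]
-80 7 [[262.8, 239.0], [258.6, 239.2], [266.9, 238.8]]
-80 15 [[262.5, 236.9], [258.3, 237.1], [266.7, 236.7]]
-80 25 [[262.1, 234.1], [257.9, 234.3], [266.3, 233.9]]
-80 35 [[261.8, 231.4], [257.5, 231.5], [266.0, 231.2]]
-80 45 [[261.4, 228.5], [257.1, 228.7], [265.7, 228.4]]
-87 7 [[262.7, 241.3], [258.5, 241.5], [266.9, 241.1]]
-87 15 [[262.4, 239.1], [258.2, 239.3], [266.6, 238.9]]
-87 25 [[262.0, 236.4], [257.8, 236.6], [266.3, 236.2]]
-87 35 [[261.7, 233.6], [257.4, 233.8], [265.9, 233.4]]
-87 45 [[261.3, 230.8], [257.0, 231.0], [265.6, 230.6]]
```

Request:
{"api": "apply_moves", "payload": {
  "targets": [
    [1,[0,0,-0.7],[0,0,0]],
    [-1,[0.5,0,0],[0,0,0]],
    [-1,[0.5,-0.06,0],[0,0,0]],
    [-1,[0,0,0],[0,0,0]],
    [-1,[0,0,0],[0,0,0]],
    [-1,[0,0,0.28],[0,0,0]],
    [-1,[0,0,0.28],[0,0,0]],
    [-1,[0,0,0],[0,0,0]]
  ]
}}

```text
t: 10.8
ee_pos: [442.5, -36.0, 12.3]
orientation: [0.122, -3.136, -0.001]
ft_force: [0.4, 0.8, -0.0]
width: 21.2
grasp_force: 0.0
```

Request:
{"api": "apply_moves", "payload": {
  "targets": [
    [-1,[-0.16,0,0],[0,0,0]],
    [-1,[-0.12,0,0],[0,0,0]],
    [-1,[-0.12,0,0],[0,0,0]],
    [-1,[-0.12,0,0],[0,0,0]],
    [-1,[-0.12,0,0],[0,0,0]],
    [-1,[-0.12,0,0],[0,0,0]],
    [-1,[-0.12,0,0],[0,0,0]]
  ]
}}

```text
t: 11.68
ee_pos: [487.9, -32.8, 14.0]
orientation: [-0.122, 3.139, -0.0]
ft_force: [0.8, -0.0, 0.9]
width: 0.2
grasp_force: 0.0
```

```bash
python3 -c "
from h import *
plan([])
im,K,V=cal('side')
print(proj([ctrl.get_obs()['ee_pos']],K,V))
cv2.imwrite('pics/p3.png',cv2.resize(im[130:270,200:400],None,fx=4,fy=4,interpolation=cv2.INTER_CUBIC))"
```

```text
t 11.675 now_f [-114.8  -40.7   14. ] yaw_f 0.002 F [ 0.8 -0.   0.9] w 0.23508980355156378 0.0
[[261.1759422  222.60495257]]
```

View pics/p3.png

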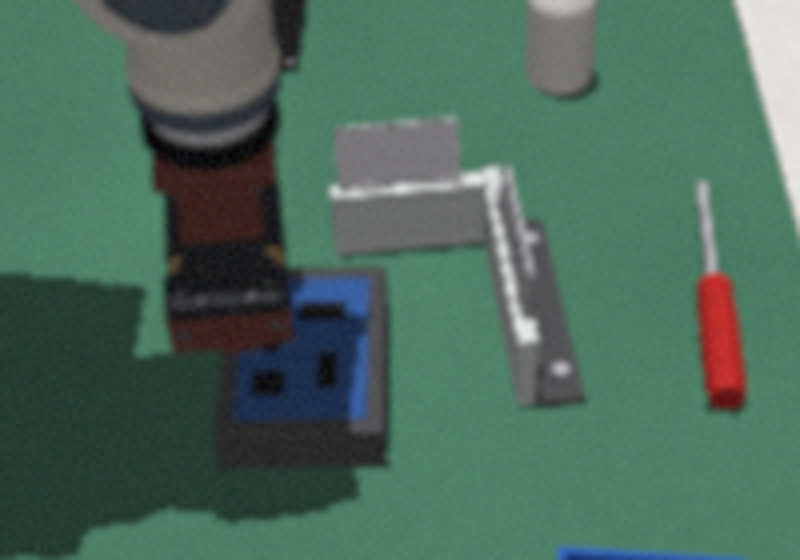

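The crop shows only the gripper body (bottom edge at about (235,350)). The projected TCP would be at crop (245,370), but no finger is there and the chassis is unmoved. So the reported z probably doesn't match the real tips. I'll check by touching the free bench gently.

Request:
{"api": "apply_moves", "payload": {
  "targets": [
    [-1,[0.45,0,0],[0,0,0]],
    [-1,[0.4,0,0],[0,0,0]],
    [-1,[0,0,0.1],[0,0,0]],
    [-1,[0,0,0.1],[0,0,0]],
    [-1,[0,0,0.04],[0,0,0]],
    [-1,[0,0,0.04],[0,0,0]],
    [-1,[0,0,0],[0,0,0]]
  ]
}}

```text
t: 12.6
ee_pos: [445.3, -36.1, -0.2]
orientation: [0.122, -3.139, 0.0]
ft_force: [-0.4, -0.1, -0.9]
width: 0.5
grasp_force: 0.0
```

Request:
{"api": "apply_moves", "payload": {
  "targets": [
    [-1,[0,0,0.04],[0,0,0]],
    [-1,[0,0,0.02],[0,0,0]],
    [-1,[0,0,0],[0,0,0]]
  ]
}}

```text
t: 12.98
ee_pos: [445.0, -36.1, -3.1]
orientation: [0.122, -3.139, -0.0]
ft_force: [0.0, 0.2, -0.1]
width: 0.4
grasp_force: 0.0
```

```bash
cat > d.py <<'E'
from h import *
import sys
plan([])
for n in('top','side'):
    im,K,V=cal(n); cv2.imwrite('pics/%s_%s.png'%(sys.argv[1],n),im)
    old=cv2.imread('pics/%s0.png'%n)
    d=(np.abs(im.astype(int)-old).sum(2)>60)
    # ASCII of the difference near TCP
    u=proj([ctrl.get_obs()['ee_pos']],K,V)[0]; print(n,u.round(1))
    x,y=u.round().astype(int)
    hsv=cv2.cvtColor(im,cv2.COLOR_BGR2HSV)
    for r in range(y-20,y+12,2): print(r,' '.join('%3d/%3d'%(im[r,c,1]-int(im[r,c,2]),im[r,c].max()) for c in range(x-16,x+20,4)))
E
python3 d.py q1
```

```text
t 12.975 now_f [-157.8  -40.7   -3.1] yaw_f 0.002 F [ 0.   0.2 -0.1] w 0.43941979720457625 0.0
top [332.9 272.4]
252 251/116 252/140 253/156 252/154 249/154 247/154 247/153 251/146 249/145
254 248/116 251/158 251/166 251/164 250/156 251/157 249/158 249/157 248/153
256 254/111 248/165 250/171 251/169 250/169 251/166 249/163 253/160 249/161
258 248/119 252/174 251/171 252/172 248/169 253/171 249/167 249/167 251/161
260 250/120 247/187 248/181 249/179 247/183 251/174 247/173 250/170 249/176
262 252/119 251/189 250/191 250/186 251/181 250/181 250/177 248/175 252/175
264 251/109 250/197 246/193 250/189 248/192 247/188 250/189 250/185 250/181
266 249/ 90 251/192 249/193 250/196 248/194 249/194 249/196 247/193 252/187
268 250/ 73 248/189 250/185 251/184 248/188 249/191 252/193 251/194 247/193
270   9/ 72 249/180 250/181 250/181 255/176 252/182 249/182 249/191 249/191
272  37/ 95   0/ 79 252/ 69 248/179 251/179 247/175 248/183 249/182 249/184
274  23/ 95 254/113 252/103 250/ 98 251/ 90 253/ 84   0/ 74 255/ 70 252/180
276 254/141 252/135 250/123 250/109 253/ 99 254/ 83 255/ 88 252/ 92 255/ 89
[... 956 characters left out ...]
 64  26/ 59  24/ 62  25/ 63  22/ 61 255/ 45  17/ 76
229  25/ 63  24/ 58  24/ 64  23/ 61  23/ 64  25/ 62  21/ 66   3/ 41  13/ 78
231  23/ 63  28/ 63  23/ 60  23/ 61  25/ 65  21/ 64  22/ 63   1/ 45  18/ 76
233  25/ 58  26/ 63  29/ 63  23/ 63  24/ 61  25/ 63  24/ 64   2/ 45  19/ 77
235  23/ 62  26/ 66  20/ 66  22/ 59  24/ 58  22/ 58  24/ 60   4/ 43   8/ 60
237  22/ 61  23/ 59  24/ 62  22/ 67  25/ 61  23/ 63  21/ 58   1/ 42   0/ 46
239  24/ 65  26/ 60  25/ 62  25/ 63  22/ 65  24/ 62  21/ 57 253/ 44 254/ 49d.py:12: RuntimeWarning: overflow encountered in scalar subtract
  for r in range(y-20,y+12,2): print(r,' '.join('%3d/%3d'%(im[r,c,1]-int(im[r,c,2]),im[r,c].max()) for c in range(x-16,x+20,4)))
```

Still no contact at a reported z of -3, so the real tips are higher than reported. I'll keep lowering gently.

Request:
{"api": "apply_moves", "payload": {
  "targets": [
    [-1,[0,0,0.08],[0,0,0]],
    [-1,[0,0,0.08],[0,0,0]],
    [-1,[0,0,0.06],[0,0,0]],
    [-1,[0,0,0.02],[0,0,0]],
    [-1,[0,0,0.02],[0,0,0]],
    [-1,[0,0,0],[0,0,0]]
  ]
}}

```text
t: 13.82
ee_pos: [445.1, -36.1, -16.0]
orientation: [0.122, -3.139, -0.0]
ft_force: [-0.6, 0.1, -0.2]
width: 0.2
grasp_force: 0.0
```

Request:
{"api": "apply_moves", "payload": {
  "targets": [
    [-1,[0,0,0.02],[0,0,0]],
    [-1,[0,0,0.02],[0,0,0]],
    [-1,[0,0,0],[0,0,0]]
  ]
}}

```text
t: 14.2
ee_pos: [445.1, -36.1, -18.1]
orientation: [0.122, -3.139, 0.0]
ft_force: [0.5, -0.2, 0.3]
width: 0.2
grasp_force: 0.0
```

Request:
{"api": "apply_moves", "payload": {
  "targets": [
    [-1,[0,0,0.02],[0,0,0]],
    [-1,[0,0,0.02],[0,0,0]],
    [-1,[0,0,0],[0,0,0]]
  ]
}}

```text
t: 14.58
ee_pos: [445.0, -36.1, -20.1]
orientation: [0.122, -3.139, -0.0]
ft_force: [0.3, 0.4, 0.2]
width: 0.7
grasp_force: 0.0
```

Request:
{"api": "apply_moves", "payload": {
  "targets": [
    [-1,[0,0,0.02],[0,0,0]],
    [-1,[0,0,0.02],[0,0,0]],
    [-1,[0,0,0.02],[0,0,0]],
    [-1,[0,0,0],[0,0,0]]
  ]
}}

```text
t: 15.08
ee_pos: [445.0, -36.1, -23.1]
orientation: [0.122, -3.139, -0.0]
ft_force: [-1.0, 0.2, -0.9]
width: 0.7
grasp_force: 0.0
```

Request:
{"api": "apply_moves", "payload": {
  "targets": [
    [-1,[0,0,0.02],[0,0,0]],
    [-1,[0,0,0.02],[0,0,0]],
    [-1,[0,0,0.02],[0,0,0]],
    [-1,[0,0,0],[0,0,0]]
  ]
}}

```text
t: 15.58
ee_pos: [445.0, -36.1, -26.1]
orientation: [0.122, -3.139, -0.0]
ft_force: [-0.3, 0.4, 1.0]
width: 0.4
grasp_force: 0.0
```

Request:
{"api": "apply_moves", "payload": {
  "targets": [
    [-1,[0,0,0.02],[0,0,0]],
    [-1,[0,0,0.02],[0,0,0]],
    [-1,[0,0,0.02],[0,0,0]],
    [-1,[0,0,0],[0,0,0]]
  ]
}}

```text
t: 16.08
ee_pos: [445.2, -36.1, -28.4]
orientation: [-0.122, 3.139, -0.0]
ft_force: [-3.3, 0.6, 11.6]
width: 0.5
grasp_force: 6.1
```

Contact came at a reported z ≈ -28, so true tip height = reported + 28 mm, and the fingers don't retract. I'll redo the two-finger push at the corrected height.

Request:
{"api": "apply_moves", "payload": {
  "targets": [
    [-1,[0,0,-0.15],[0,0,0]],
    [1,[0,0,-0.12],[0,0,0]],
    [1,[0,0,0],[0,0,0]],
    [1,[-0.1,0,0],[0,0,0]],
    [1,[-0.1,0,0],[0,0,0]],
    [1,[-0.1,0,0],[0,0,0]],
    [1,[-0.1,0,0],[0,0,0]],
    [1,[-0.1,0,0],[0,0,0]]
  ]
}}

```text
t: 17.08
ee_pos: [469.6, -34.0, -15.7]
orientation: [0.122, -3.138, -0.0]
ft_force: [-2.5, -0.2, -0.6]
width: 66.7
grasp_force: 1.4
```

Request:
{"api": "apply_moves", "payload": {
  "targets": [
    [1,[-0.1,0,0],[0,0,0]],
    [1,[-0.1,0,0],[0,0,0]],
    [1,[-0.1,0,0],[0,0,0]],
    [1,[-0.1,0,0],[0,0,0]],
    [1,[-0.1,0,0],[0,0,0]],
    [1,[-0.1,0,0],[0,0,0]],
    [1,[-0.1,0,0],[0,0,0]],
    [1,[-0.1,0,0],[0,0,0]]
  ]
}}

```text
t: 18.08
ee_pos: [510.2, -31.0, -15.5]
orientation: [0.122, -3.139, 0.0]
ft_force: [-2.0, 0.1, -1.4]
width: 87.4
grasp_force: 1.0
```

```bash
sed -i "s/p=np.array(o\['ee_pos'\],float); r=/p=np.array(o['ee_pos'],float)+[0,0,28]; r=/" h.py; cat > c.py <<'E'
from h import *
import sys
M={'chassis':CH,'spacer':SP,'panel':PA}
plan([])
def look(l,z,p0):
    vs=[]
    for n in('top','side'):
        _,K,V=cal(n); m=ctrl.masks_of(l,n)
        if not m: print(n,'none'); continue
        print(n,round(m[0]['score'],2),np.round(m[0]['bbox']),m[0]['region'].sum())
        v=(np.array(m[0]['region'],float),K,V); vs.append(v)
        f=fit(M[l],[v],p0,z); print('  fit',w2f((f[0],f[1],0)).round(1)[:2],round(f[2]-FP[2],3),round(f[3]))
a=sys.argv; p=f2w([float(a[3]),float(a[4]),0],FP)[0]; look(a[1],float(a[2]),(p[0],p[1],FP[2]))
E
python3 c.py chassis 0 -40 -40
```

```text
t 18.075 now_f [-92.4 -40.6  12.5] yaw_f 0.002 F [-2.   0.1 -1.4] w 87.43283818448337 0.989708136767149
top 0.61 [306. 209. 358. 225.] 322
  fit [-18.3 -39.6] -0.042 1635
side 0.94 [275. 192. 317. 246.] 1724
  fit [-29.1 -40.7] -0.036 349
```

Request:
{"api": "apply_moves", "payload": {
  "targets": [
    [1,[-0.1,0,0],[0,0,0]],
    [1,[-0.1,0,0],[0,0,0]],
    [1,[-0.1,0,0],[0,0,0]],
    [1,[-0.08,0,0],[0,0,0]],
    [1,[-0.06,0,0],[0,0,0]],
    [1,[-0.04,0,0],[0,0,0]],
    [1,[0,0,0],[0,0,0]]
  ]
}}

```text
t: 19.15
ee_pos: [534.1, -29.2, -15.6]
orientation: [-0.122, 3.139, -0.0]
ft_force: [-2.3, -0.6, -0.1]
width: 87.8
grasp_force: 0.8
```

Request:
{"api": "apply_moves", "payload": {
  "targets": [
    [1,[-0.04,0,0],[0,0,0]],
    [1,[-0.03,0,0],[0,0,0]],
    [1,[-0.03,0,0],[0,0,0]],
    [1,[0,0,0],[0,0,0]]
  ]
}}

```text
t: 19.65
ee_pos: [539.4, -28.8, -15.5]
orientation: [-0.122, 3.138, -0.0]
ft_force: [-0.9, -0.2, -0.9]
width: 87.7
grasp_force: 0.6
```

Request:
{"api": "apply_moves", "payload": {
  "targets": [
    [1,[-0.02,0,0],[0,0,0]],
    [1,[-0.02,0,0],[0,0,0]],
    [1,[0,0,0],[0,0,0]]
  ]
}}

```text
t: 20.02
ee_pos: [540.5, -28.6, -15.5]
orientation: [0.122, -3.139, -0.0]
ft_force: [-3.1, 0.1, 1.2]
width: 88.2
grasp_force: 1.8
```

Request:
{"api": "apply_moves", "payload": {
  "targets": [
    [1,[-0.02,0,0],[0,0,0]],
    [1,[-0.02,0,0],[0,0,0]],
    [1,[0,0,0],[0,0,0]]
  ]
}}

```text
t: 20.4
ee_pos: [541.3, -28.5, -15.5]
orientation: [0.122, -3.136, -0.0]
ft_force: [-8.1, -1.0, 7.2]
width: 87.7
grasp_force: 3.9
```

```bash
python3 -c "
from h import *
plan([(-80,-42,12,0,1),(-75,-50,60,0,1),(0,-140,60,0,3),(0,-140,12,0,2)],-1)"
```

```text
t 20.4 now_f [-61.3 -40.5  12.5] yaw_f 0.002 F [-8.1 -1.   7.2] w 87.68083044634139 3.937174156308174
[[-1,[0.37,-0.03,0.01],[0.0,-0.002,0.001]]]
[[-1,[-0.1,-0.16,-0.96],[0.0,0.0,0.0]]]
[[-1,[-0.5,-0.6,0.0],[0.0,0.0,0.0]],[-1,[-0.5,-0.6,0.0],[0.0,0.0,0.0]],[-1,[-0.49,-0.6,0.0],[0.0,0.0,0.0]]]
[[-1,[0.0,0.0,0.48],[0.0,0.0,0.0]],[-1,[0.0,0.0,0.48],[0.0,0.0,0.0]]]
```

Request:
{"api": "apply_moves", "payload": {
  "targets": [
    [1,[0.37,-0.03,0],[0,0,0]],
    [-1,[-0.1,-0.16,-0.96],[0,0,0]],
    [-1,[-0.5,-0.6,0],[0,0,0]],
    [-1,[-0.5,-0.6,0],[0,0,0]],
    [-1,[-0.49,-0.6,0],[0,0,0]],
    [-1,[0,0,0.48],[0,0,0]],
    [-1,[0,0,0.48],[0,0,0]],
    [-1,[0,0,0],[0,0,0]]
  ]
}}

```text
t: 21.4
ee_pos: [610.9, -122.9, -16.9]
orientation: [0.122, -3.138, -0.001]
ft_force: [-0.6, 0.6, 0.4]
width: 21.2
grasp_force: 0.0
```

Request:
{"api": "apply_moves", "payload": {
  "targets": [
    [-1,[0,0.12,0],[0,0,0]],
    [-1,[0,0.12,0],[0,0,0]],
    [-1,[0,0.12,0],[0,0,0]],
    [-1,[0,0.12,0],[0,0,0]],
    [-1,[0,0.1,0],[0,0,0]],
    [-1,[0,0.1,0],[0,0,0]],
    [-1,[0,0.1,0],[0,0,0]],
    [-1,[0,0,0],[0,0,0]]
  ]
}}

```text
t: 22.4
ee_pos: [609.0, -84.2, -14.8]
orientation: [-0.123, 3.138, -0.001]
ft_force: [0.0, -3.7, 3.3]
width: 0.2
grasp_force: 1.7
```

```bash
python3 c.py chassis 0 0 -15
```

```text
t 22.4 now_f [   2.  -101.2   13.2] yaw_f 0.002 F [ 0.  -3.7  3.3] w 0.2498393813585117 1.660340577363968
top 0.76 [300. 197. 327. 231.] 895
  fit [ -0.3 -12.1] 0.016 1054
side 0.91 [287. 192. 329. 240.] 522
  fit [ -3.9 -21.7] -0.03 1486
```

Request:
{"api": "apply_moves", "payload": {
  "targets": [
    [-1,[0,0.08,0],[0,0,0]],
    [-1,[0,0.08,0],[0,0,0]],
    [-1,[0,0.06,0],[0,0,0]],
    [-1,[0,0.04,0],[0,0,0]],
    [-1,[0,0.02,0],[0,0,0]],
    [-1,[0,0,0],[0,0,0]]
  ]
}}

```text
t: 23.35
ee_pos: [607.8, -70.5, -15.1]
orientation: [-0.122, 3.138, -0.001]
ft_force: [0.0, -5.8, 3.8]
width: 0.4
grasp_force: 2.5
```

Request:
{"api": "apply_moves", "payload": {
  "targets": [
    [-1,[0,0.02,0],[0,0,0]],
    [-1,[0,0.02,0],[0,0,0]],
    [-1,[0,0.02,0],[0,0,0]],
    [-1,[0,0,0],[0,0,0]]
  ]
}}

```text
t: 23.85
ee_pos: [607.6, -67.6, -15.1]
orientation: [-0.122, 3.138, -0.001]
ft_force: [0.4, -5.6, 3.2]
width: 0.5
grasp_force: 2.7
```

Request:
{"api": "apply_moves", "payload": {
  "targets": [
    [-1,[0,0.02,0],[0,0,0]],
    [-1,[0,0.02,0],[0,0,0]],
    [-1,[0,0,0],[0,0,0]]
  ]
}}

```text
t: 24.22
ee_pos: [607.5, -65.6, -15.1]
orientation: [-0.122, 3.138, -0.001]
ft_force: [1.9, -4.5, 3.7]
width: 0.5
grasp_force: 2.7
```

Request:
{"api": "apply_moves", "payload": {
  "targets": [
    [-1,[0,0.02,0],[0,0,0]],
    [-1,[0,0.01,0],[0,0,0]],
    [-1,[0,0,0],[0,0,0]]
  ]
}}

```text
t: 24.6
ee_pos: [607.4, -64.2, -15.1]
orientation: [-0.122, 3.138, -0.001]
ft_force: [0.7, -6.1, 4.3]
width: 0.8
grasp_force: 2.8
```

Request:
{"api": "apply_moves", "payload": {
  "targets": [
    [-1,[0,0.02,0],[0,0,0]],
    [-1,[0,0.02,0],[0,0,0]],
    [-1,[0,0,0],[0,0,0]]
  ]
}}

```text
t: 24.98
ee_pos: [607.2, -62.1, -15.1]
orientation: [-0.122, 3.138, -0.001]
ft_force: [0.4, -5.0, 3.8]
width: 0.3
grasp_force: 2.7
```

Request:
{"api": "apply_moves", "payload": {
  "targets": [
    [-1,[0,0.02,0],[0,0,0]],
    [-1,[0,0.02,0],[0,0,0]],
    [-1,[0,0,0],[0,0,0]]
  ]
}}

```text
t: 25.35
ee_pos: [607.1, -61.0, -15.1]
orientation: [-0.123, 3.138, -0.003]
ft_force: [1.1, -9.6, 3.5]
width: 0.4
grasp_force: 4.9
```

Request:
{"api": "apply_moves", "payload": {
  "targets": [
    [-1,[0,0.02,0],[0,0,0]],
    [-1,[0,0,0],[0,0,0]]
  ]
}}

```text
t: 25.6
ee_pos: [607.0, -60.9, -15.1]
orientation: [-0.123, 3.138, -0.004]
ft_force: [0.0, -15.2, 3.9]
width: 0.4
grasp_force: 7.4
```

```bash
python3 -c "
from h import *
plan([(0,-95,14,0,1),(-20,-100,65,0,1),(-95,-8,65,0,3),(-85,0,12,0,2)],1)"; python3 c.py chassis 0 0 0
```

```text
t 25.6 now_f [  1.8 -77.8  12.9] yaw_f 0.002 F [  0.  -15.2   3.9] w 0.4136150256080942 7.4269697070121765
[[1,[0.04,-0.34,-0.02],[-0.002,0.001,0.001]]]
[[1,[0.4,-0.1,-1.02],[0.0,0.0,0.0]]]
[[1,[0.5,0.61,0.0],[0.0,0.0,0.0]],[1,[0.5,0.61,0.0],[0.0,0.0,0.0]],[1,[0.5,0.62,0.0],[0.0,0.0,0.0]]]
[[1,[-0.1,0.08,0.53],[0.0,0.0,0.0]],[1,[-0.1,0.08,0.53],[0.0,0.0,0.0]]]
t 25.6 now_f [  1.8 -77.8  12.9] yaw_f 0.002 F [  0.  -15.2   3.9] w 0.4136150256080942 7.4269697070121765
top 0.89 [294. 195. 318. 233.] 826
  fit [2.5 6.2] 0.062 1124
side 0.85 [282. 185. 300. 231.] 470
  fit [-12.7   0.7] -0.019 1458
```

Request:
{"api": "apply_moves", "payload": {
  "targets": [
    [-1,[0.04,-0.34,0],[0,0,0]],
    [1,[0.4,-0.1,-1.0],[0,0,0]],
    [1,[0.5,0.5,0],[0,0,0]],
    [1,[0.5,0.5,0],[0,0,0]],
    [1,[0.5,0.5,0],[0,0,0]],
    [1,[-0.1,0.1,0.44],[0,0,0]],
    [1,[-0.1,0.1,0.44],[0,0,0]],
    [1,[-0.1,0,0],[0,0,0]]
  ]
}}

```text
t: 26.8
ee_pos: [518.1, -1.9, -10.9]
orientation: [0.122, -3.135, -0.001]
ft_force: [0.4, -0.7, 0.0]
width: 66.7
grasp_force: 0.0
```

Request:
{"api": "apply_moves", "payload": {
  "targets": [
    [1,[-0.1,0,0],[0,0,0]],
    [1,[-0.06,0,0],[0,0,0]],
    [1,[0,0,0],[0,0,0]]
  ]
}}

```text
t: 27.18
ee_pos: [528.3, -1.8, -8.9]
orientation: [-0.122, 3.138, -0.0]
ft_force: [-0.9, 0.7, -0.8]
width: 87.8
grasp_force: 0.0
```

```bash
python3 c.py chassis 0 0 0
```

```text
t 27.175 now_f [-72.1 -12.8  19.1] yaw_f 0.002 F [-0.9  0.7 -0.8] w 87.79395366433947 0.0
top 0.67 [293. 198. 339. 217.] 367
  fit [32.5  0.8] -0.07 1564
side 0.57 [287. 187. 331. 231.] 1709
  fit [ 4.4 -1. ] -0.064 236
```

Request:
{"api": "apply_moves", "payload": {
  "targets": [
    [1,[-0.06,0,0],[0,0,0]],
    [1,[-0.06,0,0],[0,0,0]],
    [1,[-0.03,0,0],[0,0,0]],
    [1,[-0.02,0,0],[0,0,0]],
    [1,[0,0,0],[0,0,0]]
  ]
}}

```text
t: 28.0
ee_pos: [536.2, -0.9, -9.6]
orientation: [0.122, -3.139, -0.0]
ft_force: [0.2, -0.3, 0.1]
width: 87.6
grasp_force: 0.0
```

Request:
{"api": "apply_moves", "payload": {
  "targets": [
    [1,[-0.02,0,0],[0,0,0]],
    [1,[-0.02,0,0],[0,0,0]],
    [1,[0,0,0],[0,0,0]]
  ]
}}

```text
t: 28.38
ee_pos: [538.2, -0.8, -9.5]
orientation: [-0.122, 3.139, -0.0]
ft_force: [0.2, 0.6, 0.3]
width: 87.8
grasp_force: 0.0
```

Request:
{"api": "apply_moves", "payload": {
  "targets": [
    [1,[-0.02,0,0],[0,0,0]],
    [1,[-0.02,0,0],[0,0,0]],
    [1,[0,0,0],[0,0,0]]
  ]
}}

```text
t: 28.75
ee_pos: [539.0, -0.6, -9.6]
orientation: [0.122, -3.137, -0.0]
ft_force: [-5.2, -0.8, 3.3]
width: 87.9
grasp_force: 2.5
```

Request:
{"api": "apply_moves", "payload": {
  "targets": [
    [1,[-0.02,0,0],[0,0,0]],
    [1,[-0.01,0,0],[0,0,0]],
    [1,[0,0,0],[0,0,0]]
  ]
}}

```text
t: 29.12
ee_pos: [538.9, -0.6, -9.8]
orientation: [0.122, -3.134, -0.0]
ft_force: [-9.7, -1.5, 8.5]
width: 88.0
grasp_force: 4.6
```

The chassis is seated on both fences. Next is the spacer.

```bash
python3 -c "
from h import *
plan([(-75,-14,19,0,1),(-80,-40,60,0,1),(-105.2,-363.3,60,.063,6),(-105.2,-363.3,4,.063,2)],.3)"
```

```text
t 29.125 now_f [-61.6 -12.5  18.2] yaw_f 0.002 F [-9.7 -1.5  8.5] w 87.95939991313587 4.6410005539655685
[[0.3,[0.27,-0.03,-0.01],[0.0,-0.003,0.001]]]
[[0.3,[0.1,-0.52,-0.82],[0.0,0.0,0.0]]]
[[0.3,[0.08,-1.08,0.0],[0.0,0.0,-0.007]],[0.3,[0.1,-1.08,0.0],[0.0,0.0,-0.007]],[0.3,[0.11,-1.07,0.0],[0.0,0.0,-0.006]],[0.3,[0.12,-1.07,0.0],[0.0,0.0,-0.007]],[0.3,[0.13,-1.07,0.0],[0.0,0.0,-0.006]],[0.3,[0.14,-1.08,-0.01],[0.0,0.0,-0.007]]]
[[0.3,[0.0,0.0,0.56],[0.0,0.0,0.0]],[0.3,[0.0,0.0,0.56],[0.0,0.0,0.0]]]
```

Request:
{"api": "apply_moves", "payload": {
  "targets": [
    [1,[0.27,0,0],[0,0,0]],
    [0.3,[0.1,-0.52,-0.82],[0,0,0]],
    [0.3,[0.07,-0.93,0],[0,0,-0.006]],
    [0.3,[0.08,-0.93,0],[0,0,-0.006]],
    [0.3,[0.09,-0.92,0],[0,0,-0.006]],
    [0.3,[0.1,-0.92,0],[0,0,-0.006]],
    [0.3,[0.11,-0.92,0],[0,0,-0.006]],
    [0.3,[0.11,-0.92,0],[0,0,-0.006]]
  ]
}}

```text
t: 30.12
ee_pos: [525.5, -308.0, 31.6]
orientation: [-0.211, 3.133, -0.001]
ft_force: [-0.1, -0.1, 1.1]
width: 57.3
grasp_force: 0.0
```

Request:
{"api": "apply_moves", "payload": {
  "targets": [
    [0.3,[0.12,-0.92,0],[0,0,-0.004]],
    [0.3,[0,0,0],[0,0,0]],
    [0.3,[0,0,0],[0,0,0]]
  ]
}}

```text
t: 30.5
ee_pos: [525.1, -352.1, 31.1]
orientation: [0.22, -3.134, -0.001]
ft_force: [-0.4, -0.8, -0.5]
width: 57.0
grasp_force: 0.0
```

```bash
python3 -c "
from h import *
plan([(-105.2,-363.3,4,.063,3)],.3)"; python3 c.py chassis 0 0 0; python3 c.py spacer 0 -105 -363
```

```text
t 30.5 now_f [-101.9 -362.    59.1] yaw_f 0.064 F [-0.4 -0.8 -0.5] w 57.029722628530365 0.0
[[0.3,[0.02,-0.01,0.37],[0.0,0.0,0.0]],[0.3,[0.02,-0.01,0.37],[0.0,0.0,0.0]],[0.3,[0.03,0.0,0.36],[0.0,0.0,0.001]]]
t 30.5 now_f [-101.9 -362.    59.1] yaw_f 0.064 F [-0.4 -0.8 -0.5] w 57.029722628530365 0.0
top 0.81 [290. 196. 344. 237.] 1954
  fit [-0.   0.4] -0.012 64
side 0.65 [291. 184. 328. 232.] 1071
  fit [6.9 0.2] -0.046 846
t 30.7 now_f [-101.3 -361.3   59.5] yaw_f 0.066 F [-0.3  0.4  0.7] w 56.997572745726565 0.0
top 0.92 [420. 233. 456. 272.] 345
  fit [-104.4 -362.6] 0.087 692
side 0.64 [242. 310. 305. 386.] 1040
  fit [-105.2 -363.6] 0.058 1017
```

Request:
{"api": "apply_moves", "payload": {
  "targets": [
    [0.3,[0.02,-0.01,0.37],[0,0,0]],
    [0.3,[0.02,-0.01,0.37],[0,0,0]],
    [0.3,[0.03,0,0.36],[0,0,0]],
    [-1,[0,0,0],[0,0,0]],
    [-1,[0,0,0],[0,0,0]],
    [-1,[0,0,0],[0,0,0]],
    [-1,[0,0,0],[0,0,0]],
    [-1,[0,0,0],[0,0,0]]
  ]
}}

```text
t: 31.9
ee_pos: [522.4, -354.1, -23.0]
orientation: [-0.22, 3.133, -0.0]
ft_force: [-0.2, 1.2, 1.8]
width: 11.5
grasp_force: 30.0
```

```bash
python3 -c "
from h import *
plan([(-105,-363,70,.063,2),(-10,-12,75,-.005,8)],-1)"
```

```text
t 31.9 now_f [-104.8 -363.7    5. ] yaw_f 0.064 F [-0.2  1.2  1.8] w 11.527961213630705 30.00920534133911
[[-1,[0.0,0.01,-0.65],[0.0,0.0,0.0]],[-1,[0.0,0.0,-0.65],[0.0,0.0,0.001]]]
[[-1,[-0.29,0.86,-0.01],[0.0,0.0,0.005]],[-1,[-0.29,0.86,-0.01],[0.0,0.0,0.005]],[-1,[-0.28,0.87,-0.01],[0.0,0.0,0.006]],[-1,[-0.27,0.87,-0.01],[0.0,0.0,0.005]],[-1,[-0.26,0.87,-0.01],[0.0,0.0,0.006]],[-1,[-0.25,0.87,-0.02],[0.0,0.0,0.005]],[-1,[-0.25,0.88,-0.01],[0.0,0.0,0.006]],[-1,[-0.24,0.87,-0.02],[0.0,0.0,0.005]]]
```

Request:
{"api": "apply_moves", "payload": {
  "targets": [
    [-1,[0,0,-0.65],[0,0,0]],
    [-1,[0,0,-0.65],[0,0,0]],
    [-1,[-0.29,0.86,-0.01],[0,0,0.005]],
    [-1,[-0.29,0.86,-0.01],[0,0,0.005]],
    [-1,[-0.28,0.87,-0.01],[0,0,0.006]],
    [-1,[-0.27,0.87,-0.01],[0,0,0.005]],
    [-1,[-0.26,0.87,-0.01],[0,0,0.006]],
    [-1,[-0.25,0.87,-0.01],[0,0,0.005]]
  ]
}}

```text
t: 32.9
ee_pos: [572.6, -84.7, 44.6]
orientation: [-0.141, 3.138, -0.0]
ft_force: [0.6, -1.3, -0.7]
width: 11.8
grasp_force: 30.0
```

Request:
{"api": "apply_moves", "payload": {
  "targets": [
    [-1,[-0.25,0.88,-0.01],[0,0,0.006]],
    [-1,[-0.24,0.87,-0.01],[0,0,0.005]],
    [-1,[0,0,0],[0,0,0]],
    [-1,[0,0,0],[0,0,0]]
  ]
}}

```text
t: 33.4
ee_pos: [589.2, 2.9, 45.4]
orientation: [0.116, -3.139, 0.0]
ft_force: [-0.3, 0.3, -1.9]
width: 11.4
grasp_force: 30.0
```

```bash
python3 c.py spacer 69 -10 -12; python3 -c "
from h import *
plan([(-8,-8,40,-.005,3)],-1)"
```

```text
t 33.4 now_f [-11.1 -12.8  73.4] yaw_f -0.002 F [-0.3  0.3 -1.9] w 11.372460235417497 29.998966455459595
top none
side 0.83 [277. 178. 325. 216.] 762
  fit [-11.7 -16.2] -0.007 496
t 33.6 now_f [-11.2 -13.8  73.4] yaw_f -0.004 F [-0.   0.2 -2.2] w 11.460619635338032 29.99894142150879
[[-1,[-0.02,0.04,0.22],[0.0,0.0,0.0]],[-1,[-0.02,0.04,0.22],[0.0,0.0,0.0]],[-1,[-0.02,0.04,0.23],[0.0,0.0,0.0]]]
```

Request:
{"api": "apply_moves", "payload": {
  "targets": [
    [-1,[-0.02,0.05,0.22],[0,0,0]],
    [-1,[-0.02,0.05,0.22],[0,0,0]],
    [-1,[-0.02,0.05,0.2],[0,0,0]],
    [-1,[0,0,0],[0,0,0]]
  ]
}}

```text
t: 34.1
ee_pos: [591.1, 11.0, 12.1]
orientation: [0.115, -3.137, -0.0]
ft_force: [0.5, -0.1, -1.6]
width: 11.7
grasp_force: 30.0
```

Request:
{"api": "apply_moves", "payload": {
  "targets": [
    [-1,[0,0,0.03],[0,0,0]],
    [-1,[0,0,0.02],[0,0,0]],
    [-1,[0,0,0.02],[0,0,0]],
    [-1,[0,0,0],[0,0,0]]
  ]
}}

```text
t: 34.6
ee_pos: [592.0, 10.8, 10.1]
orientation: [-0.115, 3.139, -0.0]
ft_force: [0.8, 0.3, -0.7]
width: 11.4
grasp_force: 30.0
```

Request:
{"api": "apply_moves", "payload": {
  "targets": [
    [-1,[0,0,0.02],[0,0,0]],
    [-1,[-0.04,0,0],[0,0,0]],
    [-1,[-0.04,0,0],[0,0,0]],
    [-1,[-0.02,0,0],[0,0,0]],
    [-1,[0,0,0],[0,0,0]]
  ]
}}

```text
t: 35.22
ee_pos: [597.1, 11.2, 9.0]
orientation: [-0.115, 3.139, 0.0]
ft_force: [0.4, 0.1, -1.4]
width: 11.9
grasp_force: 30.0
```

Request:
{"api": "apply_moves", "payload": {
  "targets": [
    [-1,[-0.02,0,0],[0,0,0]],
    [-1,[-0.02,0,0],[0,0,0]],
    [-1,[0,0,0],[0,0,0]]
  ]
}}

```text
t: 35.6
ee_pos: [599.1, 11.3, 9.0]
orientation: [-0.115, 3.139, -0.0]
ft_force: [-0.2, -0.4, -1.7]
width: 11.6
grasp_force: 30.0
```

Request:
{"api": "apply_moves", "payload": {
  "targets": [
    [-1,[-0.02,0,0],[0,0,0]],
    [-1,[-0.02,0,0],[0,0,0]],
    [-1,[0,0,0],[0,0,0]]
  ]
}}

```text
t: 35.98
ee_pos: [600.1, 11.4, 9.0]
orientation: [0.115, -3.138, 0.0]
ft_force: [-4.7, -0.5, 3.1]
width: 11.8
grasp_force: 30.0
```

Request:
{"api": "apply_moves", "payload": {
  "targets": [
    [-1,[0,0.04,0],[0,0,0]],
    [-1,[0,0.03,0],[0,0,0]],
    [-1,[0,0,0],[0,0,0]]
  ]
}}

```text
t: 36.35
ee_pos: [600.0, 14.0, 9.0]
orientation: [0.115, -3.138, 0.002]
ft_force: [-4.6, -4.3, 3.5]
width: 11.5
grasp_force: 30.0
```

Request:
{"api": "apply_moves", "payload": {
  "targets": [
    [-1,[0,0.02,0],[0,0,0]],
    [-1,[0,0.02,0],[0,0,0]],
    [-1,[0,0,0],[0,0,0]]
  ]
}}

```text
t: 36.72
ee_pos: [599.8, 15.8, 9.0]
orientation: [0.115, -3.138, 0.002]
ft_force: [-4.5, -6.4, 2.7]
width: 11.8
grasp_force: 30.0
```

Request:
{"api": "apply_moves", "payload": {
  "targets": [
    [-1,[0,0.02,0],[0,0,0]],
    [-1,[0,0.02,0],[0,0,0]],
    [-1,[0,0,0],[0,0,0]]
  ]
}}

```text
t: 37.1
ee_pos: [599.7, 17.8, 9.0]
orientation: [0.115, -3.138, 0.002]
ft_force: [-4.6, -6.6, 3.1]
width: 11.8
grasp_force: 30.0
```

Request:
{"api": "apply_moves", "payload": {
  "targets": [
    [-1,[0,0.02,0],[0,0,0]],
    [-1,[0,0.02,0],[0,0,0]],
    [-1,[0,0.02,0],[0,0,0]],
    [-1,[0,0,0],[0,0,0]]
  ]
}}

```text
t: 37.6
ee_pos: [599.7, 18.1, 8.9]
orientation: [0.117, -3.138, 0.007]
ft_force: [-4.2, -20.9, 2.6]
width: 11.6
grasp_force: 30.0
```

Request:
{"api": "apply_moves", "payload": {
  "targets": [
    [-1,[0,0.02,0],[0,0,0]],
    [-1,[0,0.02,0],[0,0,0]],
    [-1,[0,0,0],[0,0,0]]
  ]
}}

```text
t: 37.98
ee_pos: [599.7, 18.1, 9.0]
orientation: [0.117, -3.138, 0.011]
ft_force: [-3.7, -30.9, 1.6]
width: 11.5
grasp_force: 30.0
```

Request:
{"api": "apply_moves", "payload": {
  "targets": [
    [-1,[0,-0.06,0],[0,0,0]],
    [-1,[-0.02,0,0],[0,0,0]],
    [-1,[0,0,0.01],[0,0,0]],
    [0.2,[0,0,0],[0,0,0]],
    [0.2,[0,0,0],[0,0,0]],
    [0.2,[0,0,0],[0,0,0]],
    [0.2,[0,0,0],[0,0,0]]
  ]
}}

```text
t: 38.85
ee_pos: [601.4, 21.3, 8.4]
orientation: [-0.115, 3.139, 0.0]
ft_force: [-0.7, -0.3, -0.1]
width: 48.3
grasp_force: 0.0
```

```bash
python3 -c "
from h import *
p=w2f((471.4,358.2,0)); print(p, -.066-FP[2])
plan([(0,0,100,0,2),(p[0],p[1],90,-.142,8)],1)"
```

```text
[-101.58659502  350.4246905     0.        ] -0.14200000000000002
t 38.85 now_f [ 2.5  4.6 36.4] yaw_f -0.003 F [-0.7 -0.3 -0.1] w 48.25623073747619 0.0
[[1,[0.02,-0.05,-0.64],[0.0,0.0,-0.001]],[1,[0.03,-0.04,-0.63],[0.0,0.0,-0.001]]]
[[1,[0.25,0.88,0.02],[0.0,0.0,0.011]],[1,[0.27,0.87,0.03],[0.0,0.0,0.011]],[1,[0.28,0.87,0.02],[0.0,0.0,0.011]],[1,[0.3,0.86,0.03],[0.0,0.0,0.012]],[1,[0.32,0.85,0.02],[0.0,0.0,0.011]],[1,[0.33,0.85,0.03],[0.0,0.0,0.012]],[1,[0.34,0.84,0.02],[0.0,0.0,0.011]],[1,[0.36,0.84,0.03],[0.0,0.0,0.012]]]
```

Request:
{"api": "apply_moves", "payload": {
  "targets": [
    [0.2,[0.02,-0.05,-0.84],[0,0,0]],
    [0.2,[0.03,-0.04,-0.83],[0,0,0]],
    [1,[0.25,0.88,0],[0,0,0.011]],
    [1,[0.27,0.87,0],[0,0,0.011]],
    [1,[0.28,0.87,0],[0,0,0.011]],
    [1,[0.3,0.86,0.1],[0,0,0.012]],
    [1,[0.32,0.85,0.15],[0,0,0.011]],
    [1,[0.33,0.85,0.15],[0,0,0.012]]
  ]
}}

```text
t: 39.85
ee_pos: [503.4, 274.4, 71.9]
orientation: [0.054, 3.141, 0.001]
ft_force: [0.1, -0.3, 0.0]
width: 87.7
grasp_force: 0.0
```

Request:
{"api": "apply_moves", "payload": {
  "targets": [
    [1,[0.34,0.84,0.1],[0,0,0.011]],
    [1,[0.36,0.84,0.1],[0,0,0.012]],
    [1,[0,0,0],[0,0,0]]
  ]
}}

```text
t: 40.22
ee_pos: [471.2, 360.7, 61.6]
orientation: [-0.103, -3.14, -0.0]
ft_force: [0.7, 0.5, -0.4]
width: 87.7
grasp_force: 0.0
```

```bash
python3 -c "
from h import *
plan([(-101.2,352,10,-.142,4)],1)"; python3 c.py spacer 32 0 0;python3 c.py chassis 0 0 0;  cp pics/top0.png /tmp; python3 -c "
from h import *
o=[cv2.resize(cal(n)[0][y:y+75,x:x+90],(400,333),interpolation=cv2.INTER_CUBIC) for n,x,y in(('top',265,175),('side',270,155))]
cv2.imwrite('pics/sp.png',np.hstack(o))"
```

```text
t 40.225 now_f [-101.5  353.    89.6] yaw_f -0.142 F [ 0.7  0.5 -0.4] w 87.70491124046197 0.0
[[1,[0.0,0.0,0.4],[0.0,0.0,0.0]],[1,[0.0,-0.01,0.4],[0.0,0.0,0.0]],[1,[0.0,0.0,0.4],[0.0,0.0,0.0]],[1,[-0.01,-0.01,0.39],[0.0,0.0,0.0]]]
t 40.225 now_f [-101.5  353.    89.6] yaw_f -0.142 F [ 0.7  0.5 -0.4] w 87.70491124046197 0.0
top 0.78 [288. 199. 341. 232.] 929
  fit [-0.3  0.6] 0.003 114
side 0.62 [281. 180. 330. 221.] 1112
  fit [-0.2  0.5] 0.009 127
t 40.425 now_f [-100.3  349.4   90. ] yaw_f -0.146 F [-0.4  0.1  0. ] w 87.65079834765359 0.0
top 0.83 [295. 201. 337. 232.] 1029
  fit [-9.1  5.2] -0.007 922
side 0.67 [289. 183. 329. 229.] 863
  fit [2.3 2.8] -0.037 1053
```

View pics/sp.png

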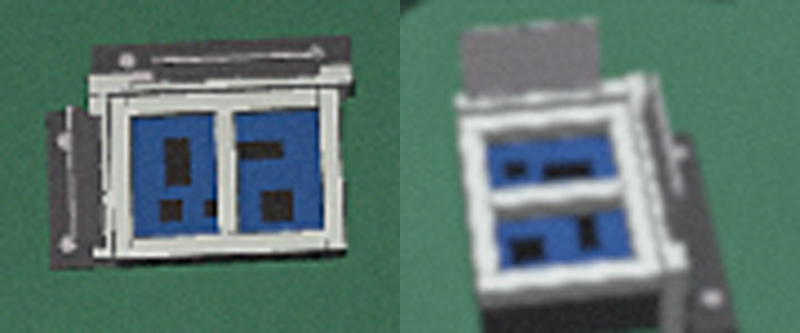

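The picture shows the spacer lying on the chassis against both fences (top crop: frame from (110,95) to (345,250)). Now the panel.

Request:
{"api": "apply_moves", "payload": {
  "targets": [
    [1,[0,0,0.4],[0,0,0]],
    [1,[0,0,0.4],[0,0,0]],
    [1,[0,0,0.4],[0,0,0]],
    [1,[0,0,0.38],[0,0,0]],
    [-1,[0,0,0],[0,0,0]],
    [-1,[0,0,0],[0,0,0]],
    [-1,[0,0,0],[0,0,0]],
    [-1,[0,0,0],[0,0,0]]
  ]
}}

```text
t: 41.72
ee_pos: [473.0, 358.5, -16.3]
orientation: [0.11, 3.139, 0.001]
ft_force: [0.1, -0.8, 0.2]
width: 51.5
grasp_force: 0.0
```

Request:
{"api": "apply_moves", "payload": {
  "targets": [
    [-1,[0,0,0],[0,0,0]],
    [-1,[0,0,-0.6],[0,0,0]],
    [-1,[0,0,-0.9],[0,0,0]],
    [-1,[0,0,-0.9],[0,0,0]]
  ]
}}

```text
t: 42.22
ee_pos: [472.3, 358.0, 104.2]
orientation: [-0.11, -3.139, 0.0]
ft_force: [0.0, 0.6, 0.1]
width: 11.0
grasp_force: 0.0
```

```bash
python3 -c "
from h import *
plan([(-8,-6,130,0,8),(-8,-6,64,0,2)],-1)"; python3 c.py panel 118 -100 351
```

```text
t 42.225 now_f [-100.7  350.2  132.2] yaw_f -0.146 F [0.  0.6 0.1] w 11.02508576651214 0.0
[[-1,[-0.36,-0.85,0.01],[0.0,0.0,-0.012]],[-1,[-0.34,-0.85,0.0],[0.0,0.0,-0.012]],[-1,[-0.33,-0.86,0.01],[0.0,0.0,-0.011]],[-1,[-0.31,-0.87,0.0],[0.0,0.0,-0.012]],[-1,[-0.3,-0.87,0.01],[0.0,0.0,-0.011]],[-1,[-0.28,-0.88,0.0],[0.0,0.0,-0.012]],[-1,[-0.26,-0.88,0.01],[0.0,0.0,-0.011]],[-1,[-0.25,-0.88,0.0],[0.0,0.0,-0.012]]]
[[-1,[0.0,0.0,0.66],[0.0,0.0,0.0]],[-1,[0.0,0.0,0.66],[0.0,0.0,0.0]]]
t 42.225 now_f [-100.7  350.2  132.2] yaw_f -0.146 F [0.  0.6 0.1] w 11.02508576651214 0.0
top 0.69 [172. 240. 216. 280.] 838
  fit [-114.   291.2] -0.04 1527
side 0.93 [245. 122. 276. 148.] 830
  fit [  61.3 1205.2] 1.82 830
```

The fingers hadn't closed before the lift. I'll reopen and go back down with enough closing time.

Request:
{"api": "apply_moves", "payload": {
  "targets": [
    [1,[0,0,0],[0,0,0]],
    [1,[0,0,0.5],[0,0,0]],
    [1,[0,0,0.2],[0,0,0]],
    [1,[0,0,0.2],[0,0,0]],
    [1,[0,0,0],[0,0,0]],
    [0,[0,0,0],[0,0,0]]
  ]
}}

```text
t: 43.18
ee_pos: [472.8, 358.4, 58.3]
orientation: [0.11, 3.139, 0.0]
ft_force: [-0.4, -0.4, 0.9]
width: 45.0
grasp_force: 0.0
```

```bash
python3 c.py panel 0 -101 351; python3 -c "
from h import *
plan([(-101,350.5,10,-.142,4)],1)"
```

```text
t 43.175 now_f [-100.2  350.5   86.3] yaw_f -0.146 F [-0.4 -0.4  0.9] w 44.960858084251775 0.0
top 0.76 [180. 241. 215. 277.] 613
  fit [-106.9  336.5] -0.068 1317
side 0.55 [245. 121. 276. 150.] 864
  fit [-102.1  344.9] -0.135 70
t 43.375 now_f [-100.1  350.5   86.5] yaw_f -0.146 F [ 0.  -0.1 -0.1] w 43.36096901623943 0.0
[[1,[0.0,0.0,0.38],[0.0,0.0,-0.001]],[1,[0.01,0.0,0.38],[0.0,0.0,0.0]],[1,[0.0,0.0,0.39],[0.0,0.0,-0.001]],[1,[0.01,0.0,0.38],[0.0,0.0,0.0]]]
```

Request:
{"api": "apply_moves", "payload": {
  "targets": [
    [0.6,[0.02,-0.04,0.38],[0,0,0]],
    [0.6,[0,-0.04,0.38],[0,0,0]],
    [0.6,[0,0,0.38],[0,0,0]],
    [0.2,[0,0,0.38],[0,0,0]],
    [-1,[0,0,0],[0,0,0]],
    [-1,[0,0,0],[0,0,0]],
    [-1,[0,0,0],[0,0,0]],
    [-1,[0,0,0],[0,0,0]]
  ]
}}

```text
t: 44.38
ee_pos: [471.7, 354.7, -17.4]
orientation: [0.109, 3.138, 0.001]
ft_force: [0.4, 1.6, 0.1]
width: 31.4
grasp_force: 30.0
```

Request:
{"api": "apply_moves", "payload": {
  "targets": [
    [-1,[0,0,0],[0,0,0]],
    [-1,[0,0,0],[0,0,0]]
  ]
}}

```text
t: 44.62
ee_pos: [471.8, 354.7, -17.4]
orientation: [0.11, 3.139, 0.001]
ft_force: [0.5, 1.0, 4.8]
width: 31.8
grasp_force: 30.0
```

```bash
python3 -c "
from h import *
plan([(-101.5,346.5,130,-.146,3),(-8,-7,130,-.008,8),(-8,-7,62,-.008,3)],-1)"
```

```text
t 44.625 now_f [-101.5  346.9   10.6] yaw_f -0.146 F [0.5 1.  4.8] w 31.81621111142561 30.045757572492526
[[-1,[0.0,0.0,-0.8],[0.0,0.0,0.0]],[-1,[0.0,0.0,-0.79],[0.0,0.0,0.0]],[-1,[0.0,-0.01,-0.8],[0.001,0.001,0.0]]]
[[-1,[-0.36,-0.84,0.0],[0.0,0.0,-0.011]],[-1,[-0.35,-0.85,0.0],[0.0,0.0,-0.011]],[-1,[-0.33,-0.85,0.0],[0.0,0.0,-0.011]],[-1,[-0.32,-0.86,0.0],[0.0,0.0,-0.011]],[-1,[-0.3,-0.86,0.0],[0.0,0.0,-0.011]],[-1,[-0.28,-0.87,0.0],[0.0,0.0,-0.011]],[-1,[-0.27,-0.87,0.0],[0.0,0.0,-0.011]],[-1,[-0.26,-0.87,0.01],[0.0,0.0,-0.011]]]
[[-1,[0.0,0.0,0.45],[0.0,0.0,0.0]],[-1,[0.0,0.0,0.45],[0.0,0.0,0.0]],[-1,[0.0,0.0,0.46],[0.0,0.0,0.0]]]
```

Request:
{"api": "apply_moves", "payload": {
  "targets": [
    [-1,[0,0,-0.8],[0,0,0]],
    [-1,[0,0,-0.8],[0,0,0]],
    [-1,[0,0,-0.8],[0,0,0]],
    [-1,[-0.36,-0.84,0],[0,0,-0.011]],
    [-1,[-0.35,-0.85,0],[0,0,-0.011]],
    [-1,[-0.33,-0.85,0],[0,0,-0.011]],
    [-1,[-0.32,-0.86,0],[0,0,-0.011]],
    [-1,[-0.3,-0.86,0],[0,0,-0.011]]
  ]
}}

```text
t: 45.62
ee_pos: [546.3, 136.7, 101.6]
orientation: [0.027, -3.14, 0.0]
ft_force: [0.1, 0.7, -1.8]
width: 31.3
grasp_force: 30.0
```

Request:
{"api": "apply_moves", "payload": {
  "targets": [
    [-1,[-0.28,-0.87,0],[0,0,-0.011]],
    [-1,[-0.27,-0.87,0],[0,0,-0.011]],
    [-1,[-0.26,-0.87,0],[0,0,-0.011]],
    [-1,[0,0,0],[0,0,0]],
    [-1,[0,0,0.45],[0,0,0]],
    [-1,[0,0,0.45],[0,0,0]],
    [-1,[0,0,0.4],[0,0,0]],
    [-1,[0,0,0],[0,0,0]]
  ]
}}

```text
t: 46.62
ee_pos: [589.8, 9.9, 35.2]
orientation: [0.108, -3.136, -0.0]
ft_force: [0.0, 0.2, -0.6]
width: 31.8
grasp_force: 30.0
```

```bash
python3 c.py panel 54 -8 -8; python3 -c "
from h import *
plan([(-5,-5,57,-.005,2)],-1)"
```

```text
t 46.625 now_f [-10.   -5.8  63.2] yaw_f -0.007 F [ 0.   0.2 -0.6] w 31.78190616010411 29.971678655300593
top none
side 0.71 [283. 180. 324. 219.] 1107
  fit [-9.  -6.5] -0.003 595
t 46.825 now_f [-7.6 -6.4 65.8] yaw_f -0.007 F [-0.3 -0.2 -1.8] w 31.51904962772817 29.971660276230807
[[-1,[-0.03,0.01,0.09],[0.0,0.0,-0.001]],[-1,[-0.02,0.02,0.09],[0.0,0.001,-0.001]]]
```

Request:
{"api": "apply_moves", "payload": {
  "targets": [
    [-1,[0,0,0.08],[0,0,0]],
    [-1,[0,0,0.06],[0,0,0]],
    [-1,[0,0,0.04],[0,0,0]],
    [-1,[-0.06,0,0],[0,0,0]],
    [-1,[-0.04,0.02,0],[0,0,0]],
    [-1,[-0.02,0,0],[0,0,0]],
    [-1,[0,0,0],[0,0,0]]
  ]
}}

```text
t: 47.7
ee_pos: [594.9, 10.3, 28.6]
orientation: [0.107, -3.135, 0.0]
ft_force: [-10.1, -2.6, 13.6]
width: 31.5
grasp_force: 30.1
```

Request:
{"api": "apply_moves", "payload": {
  "targets": [
    [-1,[-0.02,0,0],[0,0,0]],
    [-1,[-0.02,0,0],[0,0,0]],
    [-1,[0,0,0],[0,0,0]]
  ]
}}

```text
t: 48.08
ee_pos: [596.4, 10.5, 28.6]
orientation: [0.107, -3.134, 0.0]
ft_force: [-10.0, -1.5, 12.2]
width: 31.7
grasp_force: 30.1
```

Request:
{"api": "apply_moves", "payload": {
  "targets": [
    [-1,[0,0,-0.02],[0,0,0]],
    [-1,[-0.03,0,0],[0,0,0]],
    [-1,[-0.02,0,0],[0,0,0]],
    [-1,[0,0,0],[0,0,0]]
  ]
}}

```text
t: 48.58
ee_pos: [599.7, 10.7, 28.6]
orientation: [0.108, -3.135, 0.001]
ft_force: [-7.5, -1.9, 5.6]
width: 31.3
grasp_force: 30.1
```

Request:
{"api": "apply_moves", "payload": {
  "targets": [
    [-1,[-0.02,0,0],[0,0,0]],
    [-1,[-0.02,0,0],[0,0,0]],
    [-1,[0,0,0],[0,0,0]]
  ]
}}

```text
t: 48.95
ee_pos: [599.6, 10.7, 28.6]
orientation: [0.108, -3.131, 0.001]
ft_force: [-13.5, -2.8, 10.7]
width: 31.6
grasp_force: 30.1
```

Request:
{"api": "apply_moves", "payload": {
  "targets": [
    [-1,[0.02,0.02,0],[0,0,0]],
    [-1,[0,0.04,0],[0,0,0]],
    [-1,[0,0.03,0],[0,0,0]],
    [-1,[0,0.02,0],[0,0,0]],
    [-1,[0,0.02,0],[0,0,0]],
    [-1,[0,0,0],[0,0,0]]
  ]
}}

```text
t: 49.7
ee_pos: [599.5, 14.8, 28.6]
orientation: [0.109, -3.133, 0.005]
ft_force: [-10.6, -14.6, 7.0]
width: 31.5
grasp_force: 30.1
```

Request:
{"api": "apply_moves", "payload": {
  "targets": [
    [-1,[0,0.02,0],[0,0,0]],
    [-1,[0,0.02,0],[0,0,0]],
    [-1,[0,0,0],[0,0,0]]
  ]
}}

```text
t: 50.08
ee_pos: [599.4, 16.8, 28.6]
orientation: [0.109, -3.133, 0.005]
ft_force: [-10.9, -14.5, 8.4]
width: 31.9
grasp_force: 30.1
```

Still sliding (steady 14.5 N). A little further.

Request:
{"api": "apply_moves", "payload": {
  "targets": [
    [-1,[0.01,0.02,0],[0,0,0]],
    [-1,[0,0.02,0],[0,0,0]],
    [-1,[0,0,0],[0,0,0]]
  ]
}}

```text
t: 50.45
ee_pos: [599.3, 18.0, 28.6]
orientation: [0.11, -3.134, 0.007]
ft_force: [-7.9, -19.0, 6.3]
width: 31.7
grasp_force: 30.1
```

Request:
{"api": "apply_moves", "payload": {
  "targets": [
    [-1,[0,0.02,0],[0,0,0]],
    [-1,[0,0,0],[0,0,0]]
  ]
}}

```text
t: 50.7
ee_pos: [599.5, 18.1, 28.6]
orientation: [0.11, -3.135, 0.008]
ft_force: [-8.7, -24.2, 6.4]
width: 31.5
grasp_force: 30.1
```

Request:
{"api": "apply_moves", "payload": {
  "targets": [
    [-1,[0.01,-0.06,0],[0,0,0]],
    [0.1,[0,0,0],[0,0,0]],
    [0.1,[0,0,0],[0,0,0]],
    [0.1,[0,0,-0.6],[0,0,0]],
    [1,[0.7,-0.12,-0.2],[0,0,0]],
    [1,[0.92,-0.2,0],[0,0,0]],
    [1,[0,0,0.75],[0,0,0]],
    [1,[0,0,0.7],[0,0,0]]
  ]
}}

```text
t: 51.7
ee_pos: [522.8, -1.8, -3.5]
orientation: [-0.107, 3.137, -0.0]
ft_force: [0.1, -0.0, -0.4]
width: 85.0
grasp_force: 0.0
```

```bash
python3 c.py panel 46 0 0; python3 -c "
from h import *
plan([(-65,-15,20,0,2)],1)"
```

```text
t 51.7 now_f [-77.7 -12.4  24.5] yaw_f -0.008 F [ 0.1 -0.  -0.4] w 84.97387099993897 0.0
top 0.81 [291. 190. 338. 222.] 597
  fit [25.4  1.3] -0.022 1319
side none
t 51.9 now_f [-78.5 -12.3  24.6] yaw_f -0.007 F [ 0.1 -0.2  0.1] w 87.52223886773085 0.0
[[1,[-0.14,-0.03,0.05],[0.0,0.0,-0.002]],[1,[-0.13,-0.02,0.04],[0.0,0.0,-0.003]]]
```

Request:
{"api": "apply_moves", "payload": {
  "targets": [
    [1,[-0.14,0,0.04],[0,0,-0.003]],
    [1,[-0.12,0,0.04],[0,0,-0.003]],
    [1,[-0.04,0,0],[0,0,0]],
    [1,[-0.02,0,0],[0,0,0]],
    [1,[0,0,0],[0,0,0]]
  ]
}}

```text
t: 52.52
ee_pos: [537.6, -0.8, -7.4]
orientation: [-0.122, 3.139, 0.0]
ft_force: [-0.4, -0.6, 1.0]
width: 87.6
grasp_force: 0.0
```

Request:
{"api": "apply_moves", "payload": {
  "targets": [
    [1,[-0.02,0,0],[0,0,0]],
    [1,[-0.02,0,0],[0,0,0]],
    [1,[0,0,0],[0,0,0]]
  ]
}}

```text
t: 52.9
ee_pos: [539.1, -0.7, -7.6]
orientation: [0.122, -3.138, 0.0]
ft_force: [-1.7, -0.4, 0.6]
width: 88.1
grasp_force: 1.0
```

Request:
{"api": "apply_moves", "payload": {
  "targets": [
    [1,[-0.02,0,0],[0,0,0]],
    [1,[-0.02,0,0],[0,0,0]],
    [1,[0,0,0],[0,0,0]]
  ]
}}

```text
t: 53.28
ee_pos: [539.0, -0.6, -7.8]
orientation: [0.122, -3.134, -0.0]
ft_force: [-8.0, -1.1, 6.3]
width: 87.7
grasp_force: 4.1
```

```bash
python3 -c "
from h import *
plan([(-80,-15,20,0,1),(-80,30,75,0,2),(-90,112,118,0,2),(-5,112,118,0,2),(-5,112,84,0,1)],-1)
for n in('top','side'):
    _,K,V=cal(n)
    for l in('side_leaf_edge','far_leaf_edge'):
        q=ctrl.pinpoint(l,n)[:1]; print(n,l,[(x['xy'],round(x['score'],2)) for x in q])
"
```

```text
t 53.275 now_f [-61.5 -12.5  20.2] yaw_f 0.002 F [-8.  -1.1  6.3] w 87.73376755890767 4.133136284071952
[[-1,[0.37,-0.05,0.01],[0.0,-0.003,0.001]]]
[[-1,[0.0,0.45,-0.55],[0.0,0.0,0.0]],[-1,[0.0,0.45,-0.55],[0.0,0.0,0.0]]]
[[-1,[0.1,0.82,-0.43],[0.0,0.0,0.0]],[-1,[0.1,0.82,-0.43],[0.0,0.0,0.0]]]
[[-1,[-0.85,0.0,0.0],[0.0,0.0,0.0]],[-1,[-0.85,0.0,0.0],[0.0,0.0,0.0]]]
[[-1,[0.0,0.0,0.68],[0.0,0.0,0.0]]]
top side_leaf_edge [([279.7, 213.5], 0.74)]
top far_leaf_edge [([314.0, 186.3], 0.74)]
side side_leaf_edge [([293.5, 161.0], 0.62)]
side far_leaf_edge [([327.8, 183.1], 0.68)]
```

All three parts are pressed square. Next is the side leaf.

Request:
{"api": "apply_moves", "payload": {
  "targets": [
    [1,[0.37,-0.05,0],[0,0,0]],
    [-1,[0,0,-0.98],[0,0,0]],
    [-1,[0,0,-0.98],[0,0,0]],
    [-1,[-0.5,0.87,0],[0,0,0]],
    [-1,[-0.5,0.87,0],[0,0,0]],
    [-1,[-0.5,0.87,0],[0,0,0]],
    [-1,[0,0,0.4],[0,0,0]],
    [-1,[0,0,0.3],[0,0,0]]
  ]
}}

```text
t: 54.58
ee_pos: [587.0, 131.1, 53.9]
orientation: [0.123, -3.138, 0.001]
ft_force: [-0.6, 0.3, 0.3]
width: 21.3
grasp_force: 0.0
```

```bash
python3 c.py panel 46 0 0; python3 -c "
from h import *
plan([(-5,57,82,0,6)],-1)"
```

```text
t 54.575 now_f [ -3.6 115.3  81.9] yaw_f 0.002 F [-0.6  0.3  0.3] w 21.2764437943235 0.0
top 0.57 [291. 192. 343. 232.] 1596
  fit [-1.3 -2.3] 0.03 414
side 0.57 [286. 177. 326. 218.] 1564
  fit [-0.3  0.3] -0.011 86
t 54.775 now_f [ -3.5 114.4  82.8] yaw_f 0.0 F [-0.2  0.2  0.6] w 5.297047122054129 0.0
[[-1,[0.01,-0.19,0.0],[0.0,0.0,0.0]],[-1,[0.0,-0.19,0.0],[0.0,0.0,0.0]],[-1,[0.01,-0.19,0.0],[0.0,0.0,0.0]],[-1,[0.0,-0.19,0.01],[0.0,0.0,0.0]],[-1,[0.01,-0.19,0.0],[0.0,-0.001,0.0]],[-1,[0.0,-0.2,0.01],[0.0,0.0,0.0]]]
```

Request:
{"api": "apply_moves", "payload": {
  "targets": [
    [-1,[0,-0.14,0],[0,0,0]],
    [-1,[0,-0.16,0],[0,0,0]],
    [-1,[0,-0.16,0],[0,0,0]],
    [-1,[0,-0.16,0],[0,0,0]],
    [-1,[0,-0.16,0],[0,0,0]],
    [-1,[0,-0.16,0],[0,0,0]],
    [-1,[0,-0.16,0],[0,0,0]],
    [-1,[0,-0.06,0],[0,0,0]]
  ]
}}

```text
t: 55.78
ee_pos: [592.5, 73.0, 55.4]
orientation: [0.121, -3.139, 0.0]
ft_force: [-0.4, 0.8, -0.7]
width: 0.4
grasp_force: 0.4
```

Request:
{"api": "apply_moves", "payload": {
  "targets": [
    [-1,[0,0,0.08],[0,0,0]],
    [-1,[0,0,0.1],[0,0,0]],
    [-1,[0,0,0.1],[0,0,0]],
    [-1,[0,0,0.1],[0,0,0]],
    [-1,[0,0,0.06],[0,0,0]],
    [-1,[0,0,0],[0,0,0]]
  ]
}}

```text
t: 56.52
ee_pos: [592.2, 73.7, 33.0]
orientation: [0.122, -3.138, -0.0]
ft_force: [0.4, 0.2, -0.6]
width: 0.4
grasp_force: 0.0
```

Request:
{"api": "apply_moves", "payload": {
  "targets": [
    [-1,[0,0,0.04],[0,0,0]],
    [-1,[0,0,0.03],[0,0,0]],
    [-1,[0,0,0.03],[0,0,0]],
    [-1,[0,0,0],[0,0,0]]
  ]
}}

```text
t: 57.02
ee_pos: [592.5, 73.7, 28.4]
orientation: [0.122, -3.139, -0.0]
ft_force: [-0.0, -0.5, -0.4]
width: 0.3
grasp_force: 0.0
```

```bash
python3 - <<'E'
from h import *
plan([(-5,57,110,0,2),(85,-8,110,0,3),(85,-8,84,0,1)],-1)
for n in('top','side'):
    _,K,V=cal(n); q=ctrl.pinpoint('side_leaf_edge',n)[:1]; print(n,[(x['xy'],round(x['score'],2)) for x in q])
    for t in(0,.2,.4,.8): print(t,proj(f2w(leafpts('s',t)[4:].mean(0),FP),K,V).round(1))
E
```

```text
t 57.025 now_f [-2.5 57.6 56.4] yaw_f 0.002 F [-0.  -0.5 -0.4] w 0.2533443215045208 0.009723170405777637
[[-1,[0.03,-0.01,-0.54],[0.0,0.0,0.001]],[-1,[0.02,0.0,-0.53],[0.0,0.0,0.0]]]
[[-1,[-0.6,-0.43,0.0],[0.0,0.0,0.0]],[-1,[-0.6,-0.44,0.0],[0.0,0.0,0.0]],[-1,[-0.6,-0.43,0.0],[0.0,0.0,0.0]]]
[[-1,[0.0,0.0,0.52],[0.0,0.0,0.0]]]
top [([314.4, 150.9], 0.54)]
0 [[302.9 215. ]]
0.2 [[302.5 214.5]]
0.4 [[301.5 214. ]]
0.8 [[297.7 213.3]]
side [([300.9, 186.5], 0.78)]
0 [[301.3 186.2]]
0.2 [[301.2 183.5]]
0.4 [[301.  180.6]]
0.8 [[300.5 174. ]]
```

Request:
{"api": "apply_moves", "payload": {
  "targets": [
    [-1,[0,0,0.02],[0,0,0]],
    [-1,[0,0,0.01],[0,0,0]],
    [-1,[0,0,0],[0,0,0]]
  ]
}}

```text
t: 57.6
ee_pos: [592.5, 73.7, 27.6]
orientation: [-0.122, 3.139, 0.0]
ft_force: [-1.5, 0.3, 6.9]
width: 0.7
grasp_force: 3.4
```

Request:
{"api": "apply_moves", "payload": {
  "targets": [
    [-1,[0,0,-0.6],[0,0,0]],
    [-1,[0,0,-0.5],[0,0,0]],
    [-1,[-0.6,-0.43,0],[0,0,0]],
    [-1,[-0.6,-0.44,0],[0,0,0]],
    [-1,[-0.6,-0.43,0],[0,0,0]],
    [-1,[0,0,0.3],[0,0,0]],
    [-1,[0,0,0.24],[0,0,0]],
    [-1,[0,0,0],[0,0,0]]
  ]
}}

```text
t: 58.6
ee_pos: [684.9, 16.5, 53.0]
orientation: [0.123, -3.135, -0.0]
ft_force: [0.3, 0.1, -0.1]
width: 0.1
grasp_force: 0.0
```

Request:
{"api": "apply_moves", "payload": {
  "targets": [
    [-1,[0.12,0,0],[0,0,0]],
    [-1,[0.14,0,0],[0,0,0]],
    [-1,[0.14,0,0],[0,0,0]],
    [-1,[0.14,0,0],[0,0,0]],
    [-1,[0.14,0,0],[0,0,0]],
    [-1,[0.04,0,0],[0,0,0]],
    [-1,[0,0,0],[0,0,0]]
  ]
}}

```text
t: 59.48
ee_pos: [650.9, 13.0, 54.9]
orientation: [0.122, -3.138, 0.0]
ft_force: [-0.0, -0.0, 0.1]
width: 0.5
grasp_force: 0.1
```

```bash
python3 -c "
from h import *
plan([(46,-8,62,0,6)],-1)"
```

```text
t 59.475 now_f [51.2 -7.4 82.9] yaw_f 0.002 F [-0.  -0.   0.1] w 0.4727346015769984 0.1290842743765097
[[-1,[0.02,0.0,0.07],[0.0,0.0,0.0]],[-1,[0.02,0.0,0.07],[0.0,0.0,0.0]],[-1,[0.02,0.0,0.07],[0.0,0.0,0.0]],[-1,[0.01,0.0,0.07],[0.0,0.0,0.0]],[-1,[0.02,-0.01,0.07],[0.0,0.0,0.001]],[-1,[0.01,0.0,0.07],[0.0,-0.001,0.0]]]
```

Request:
{"api": "apply_moves", "payload": {
  "targets": [
    [-1,[0.04,0,0.04],[0,0,0]],
    [-1,[0.04,0,0.08],[0,0,0]],
    [-1,[0.02,0,0.08],[0,0,0]],
    [-1,[0,0,0.08],[0,0,0]],
    [-1,[0,0,0.08],[0,0,0]],
    [-1,[0,0,0.06],[0,0,0]],
    [-1,[0,0,0.02],[0,0,0]],
    [-1,[0,0,0],[0,0,0]]
  ]
}}

```text
t: 60.48
ee_pos: [646.5, 12.7, 32.8]
orientation: [-0.122, 3.139, -0.0]
ft_force: [-1.0, -0.2, 0.6]
width: 0.6
grasp_force: 0.0
```

Request:
{"api": "apply_moves", "payload": {
  "targets": [
    [-1,[0,0,0.02],[0,0,0]],
    [-1,[0,0,0.01],[0,0,0]],
    [-1,[0,0,0],[0,0,0]]
  ]
}}

```text
t: 60.85
ee_pos: [646.6, 12.7, 31.7]
orientation: [-0.122, 3.139, -0.0]
ft_force: [-1.0, 0.3, 2.1]
width: -0.0
grasp_force: 1.2
```

Request:
{"api": "apply_moves", "payload": {
  "targets": [
    [-1,[0,0,0.01],[0,0,0]],
    [-1,[0,0,0.01],[0,0,0]],
    [-1,[0,0,0],[0,0,0]]
  ]
}}

```text
t: 61.22
ee_pos: [646.7, 12.7, 31.6]
orientation: [-0.122, 3.139, -0.0]
ft_force: [-2.0, 0.1, 9.4]
width: 0.2
grasp_force: 5.0
```

Request:
{"api": "apply_moves", "payload": {
  "targets": [
    [-1,[0,0,-0.6],[0,0,0]],
    [-1,[0,0,-0.8],[0,0,0]],
    [-1,[0.9,0,-0.3],[0,0,0]],
    [-1,[0.9,0.5,0],[0,0,0]],
    [-1,[0.9,0.8,0],[0,0,0]],
    [-1,[0.7,0.9,0],[0,0,0]],
    [-1,[0,0.9,0],[0,0,0]],
    [-1,[0,0.9,0],[0,0,0]]
  ]
}}

```text
t: 62.22
ee_pos: [461.0, 200.2, 115.7]
orientation: [-0.122, 3.139, 0.0]
ft_force: [0.4, -0.3, 0.8]
width: 0.2
grasp_force: 0.0
```

```bash
python3 c.py panel 46 0 0; python3 - <<'E'
from h import *
o=[]
for n,x,y in(('top',265,175),('side',270,155)):
    im,K,V=cal(n); o.append(cv2.resize(im[y:y+75,x:x+90],(400,333),interpolation=cv2.INTER_CUBIC))
    for w,l in(('s','side_leaf_edge'),('f','far_leaf_edge')):
        q=ctrl.pinpoint(l,n)[:1]; print(n,l,[(x_['xy'],round(x_['score'],2)) for x_ in q],[proj(f2w(leafpts(w,t)[4:].mean(0),FP),K,V).round(1).tolist() for t in(0,.2)])
cv2.imwrite('pics/end.png',np.hstack(o))
E
```

```text
t 62.225 now_f [-124.   193.7  143.7] yaw_f 0.002 F [ 0.4 -0.3  0.8] w 0.23843033625036025 0.0
top 0.58 [290. 189. 341. 234.] 1133
  fit [-0.6 -5.8] 0.016 826
side 0.73 [287. 177. 324. 219.] 1027
  fit [-2.7 -3.5] 0.043 628
top side_leaf_edge [([304.4, 215.3], 0.89)] [[[302.9, 215.0]], [[302.5, 214.5]]]
top far_leaf_edge [([315.5, 202.1], 0.62)] [[[318.2, 204.1]], [[318.2, 203.4]]]
side side_leaf_edge [([299.2, 186.5], 0.82)] [[[301.3, 186.2]], [[301.2, 183.5]]]
side far_leaf_edge [([314.4, 195.3], 0.76)] [[[313.9, 195.4]], [[314.2, 193.5]]]
```

View pics/end.png

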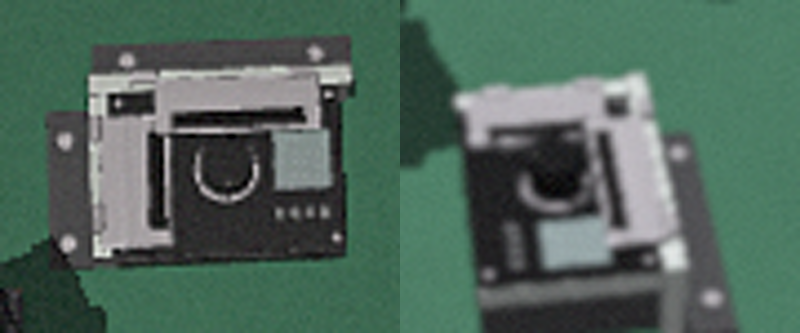

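The end picture shows the panel, spacer and chassis flush in the pocket. Both leaves are folded down, the far leaf over the corner of the side leaf, and the robot is clear.

```bash
python3 -c "
from workcell import ctrl
print(ctrl.close_job())"
```

```text
the job is handed in; nothing more can be done
None
```

The job is handed in at about 62 s: chassis, spacer and panel are seated against both fences, with the side leaf folded down first and then the far leaf, and no reading above about 31 N while seating parts. The reported tool height turned out to be about 28 mm too low, which cost two pushes that missed. The first panel grasp also missed, nudging the panel a few mm before the retry. `close_job()` returned no verdict.

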